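Make up two furniture fittings kits

ROBOT

A 6-joint arm with a two-finger parallel gripper is mounted at the origin on the work surface. World frame = base frame: x ahead of the robot, y to its left, z up, the work surface at z = 0. Lengths are in m, angles in rad, forces in N, time in s.
With the tool pointing down it reaches from about 0.275 to 0.775 m from the base axis. Payload 14.6 kg.
Tool frame: the origin (TCP) lies between the finger pads; the fingertips stand 22 mm ahead of it and the grasp point (between the pads) lies 3 mm ahead of it; z points along the fingers, y is the line along which they close (so a half turn about z gives the same grasp; the last joint's range is limited). The gripper opens to 85 mm and grips with 20 to 120 N. Pads are 22 mm wide; open, the fingers measure 114 mm over their backs; the gripper's body (76 mm by 85 mm) begins 54 mm behind the grasp point. The pads swing forward as they close: fully open they stand 13 mm farther back than shut.
Start: joints at [-0.155, 0.263, -0.048, 1.259, 0, 1.415], TCP at [0.525, -0, 0.228] pointing down, gripper open.
Joint ranges: [-2.65, 2.65], [-0.89, 1.7], [-1.18, 1.37], [-2.13, 2.11], [-1.35, 1.29], [-3.14, 3.14]. Speed limits (rad/s): [1.89, 1.89, 2.57, 2.79, 3.14, 3.14].

INTERFACE

Orientations are given as [roll, pitch, yaw] about the fixed x, y, z axes, in that order (R = Rz(yaw) Ry(pitch) Rx(roll)).
In Python, from plant import manip gives the robot as it stands. The module is installed in compiled form; this text tells all that it offers.
- The arm moves only by the tool step_arm, never from a script. Its argument "rows" is one flat list of numbers, 7 for each row, row after row: the turn, a rotation vector about the tool's x, y, z in degrees, then the shift along the tool's x, y, z in m, then the opening, from -1 (shut) to 1 (fully open). A call has 1 to 8 rows; each row shifts and turns the commanded pose from where the row before left it, along the tool's axes as they then stand; what a row does not reach is not made up. A row lasts 1/10 s, in which the tool goes at most 50 mm and 8.59 degrees, less where a joint would pass 70% of its speed; a pose out of reach is approached as far as the arm can. A call is refused whole if a number of a shift passes 0.05 or a number of a turn 8.59, either way. A call with a gripper value outside its range is refused whole. The fingers move at their own pace and stop on an object; "force" is the grip in N (left out, the last holds). Time passes only in rows, so rows that do not move let the fingers close. It gives the time, the measured TCP pose, the force, the opening and the grip force at its end, in the units of the state.
- manip.state(): the state, without advancing time (a new reading comes with each control period).
- manip.get_image(name): name is "scene" or "side" or "wrist"; returns a dict with "image" (480x640x3 uint8, blue, green, red), "camera_matrix" (3x3 intrinsics, pixels), "position" and "attitude" of the camera in the world. Camera axes: x right, y up, looking along -z (the intrinsics and any distortion apply to the point x, -y, -z); pixel columns grow to the right and rows downward; lengths in m; the calibration is good to about 2 mm. A picture is of the moment at which its call begins. There is no depth.
- manip.close_job(): hands the job in; it is judged then, once.
The state is a dict: "t": time; "joint_pos": joint angles; "dq": joint speeds; "joint_efforts": joint torques, N m; "position": TCP position; "tcp_rot": TCP orientation; "wrist_force": force on the tool from outside, world axes, zero at the start; "ft_torque": the same for the moment, N m; "gripper_width": finger opening in m; "gripper_force": force on a finger pad.
Only numpy, scipy, OpenCV 4.12 (cv2) and the standard library are available. Lean on these libraries where they do the work, as an engineer would, in place of code of your own. Each camera call takes 0.05 s, during which the arm holds its last target. There are 200 camera calls.

TASK

Make up two kits of furniture fittings from the stock on the bench: put the long bar pull and the steel angle bracket in the tray with two pockets, and put the short bar pull, the turned round knob and the levelling foot in the tray with three pockets, the short pull in its long pocket. One thing to a pocket, each set down (not dropped) flat on the pocket's floor, upright as you found it. The square wooden block belongs to neither kit: leave it where it stands.

Things in the scene. Friction and masses are not known exactly. Their poses are not given: they have to be found in the camera images.
- tray_two: Fixed plywood tray, 138 (x) by 170 (y) by 14 mm high. Origin: centre of underside, z up. Floor 4 mm thick, walls 6 mm. One divider along y through the middle makes two equal long pockets, each 60 (x) by 158 (y) mm inside, centred at x = +33 and x = -33 mm, y = 0.
- tray_three: Fixed plywood tray, 138 (x) by 170 (y) by 14 mm high. Origin: centre of underside, z up. Floor 4 mm thick, walls 6 mm. A divider along y leaves a long pocket, 60 (x) by 158 (y) mm, centred at x = +33, y = 0 (far from the robot); the near half is split into two small pockets, 60 (x) by 76 (y) mm, centred at x = -33, y = +41 and -41.
- pull_long: Loose: the longer of two pale wooden bar pulls (furniture handles) standing on their two end posts like a bridge: 130 long (x), 18 wide (y), 35 mm high (z). The bar on top is 13 mm thick, a post 18 mm long at each end. About 70 g. Origin: centre of the underside (between the posts); z up. Symmetric under a half turn.
- pull_short: Loose: the shorter of the two bar pulls, the same in all but length: 85 long (x), 18 wide (y), 35 mm high. About 50 g. Origin: centre of the underside; z up.
- bracket: Loose: steel angle bracket (an L of 5 mm plate, 30 mm wide along y) standing on its foot: foot plate 45 mm along x (from -22.5 to +22.5), 5 mm thick; the upright plate rises at its -x end (x from -22.5 to -17.5 mm) to 50 mm. About 100 g. Origin: centre of the foot plate's underside; z up.
- knob: Loose: pale turned wooden drawer knob standing on its base: base 30 mm across, neck 24 mm at 14 mm height, head 40 mm across from 25 to 33 mm, total height 38 mm. About 50 g. Origin: centre of the underside; z up, the axis of revolution.
- foot: Loose: levelling foot, a black plastic disc 36 mm across (7 mm thick, domed to 12 mm) with an upright steel stud: collar 18 mm across from 12 to 18 mm height, then stud 12 mm across up to 58 mm. About 80 g. Origin: centre of the underside; z up along the stud.
- block: Loose: plain square pale wooden block standing upright, 40 x 40 x 55 mm, no part of either kit, to be left alone. Origin: centre of the underside.
Not all that is in view belongs to the job. What is shaped like the tray_two but turquoise is not meant. What is shaped like the pull_long but orange is not meant.

How it is judged:
By the outcome, as a careful person would: the job done as asked, in the order asked, and still so for the second after the job is handed in, with the robot touching nothing.
It also fails if it takes over 128 s, if anything falls off the work surface, if the arm or the gripper's body presses on something with over 40 N, if the wrist force passes 120 N, or if a joint passes its speed limit or range.

## Working session

There is one attempt and no reset: what is moved stays moved. The work goes in short steps, Python scripts to look and compute and a tool call to move; the robot and the scene stay as the last step left them, time stands still between calls to the robot, and variables do not carry over. Pictures are saved under pics/ and viewed, at most 14 in all, crops included, and the job is handed in when it is done.

Besides the shell and the picture viewer there is one more tool, called after "Emit:" by a JSON object that holds its "name" and its "arguments". step_arm: Moves the arm, as the interface text tells. Its arguments: {"type":"object","properties":{"rows":{"type":"array","items":{"type":"number"}},"force":{"type":"number"}},"required":["rows"]}

```bash
mkdir -p pics; cat > h.py <<'E'
import numpy as np, cv2
from plant import manip
from scipy.spatial.transform import Rotation as R
def grab(n,fn):
    d=manip.get_image(n); cv2.imwrite(f'pics/{fn}.png',d['image'])
    np.savez(f'pics/{fn}.npz',K=d['camera_matrix'],p=d['position'],a=np.array(d['attitude']),im=d['image']); return d
E
python3 - <<'E'
from h import *
for n in('scene','side','wrist'):
    d=grab(n,n+'0'); print(n,[ (k,np.round(v,4).tolist()) for k,v in d.items() if k!='image'])
print(manip.state())
E
```

```text
scene [('camera_matrix', [[614.4578, 0.0, 317.0455], [0.0, 614.4578, 242.1702], [0.0, 0.0, 1.0]]), ('position', [1.0341, 0.7468, 0.8557]), ('attitude', [0.8849, -0.0006, 2.5824])]
side [('camera_matrix', [[574.8841, 0.0, 323.6423], [0.0, 574.8841, 235.4007], [0.0, 0.0, 1.0]]), ('position', [0.1259, -1.0321, 0.598]), ('attitude', [1.0616, 0.0018, -0.3761])]
wrist [('camera_matrix', [[330.6241, 0.0, 320.6616], [0.0, 330.6241, 235.1503], [0.0, 0.0, 1.0]]), ('position', [0.5259, 0.0757, 0.374]), ('attitude', [-0.3008, 0.0005, -0.0002])]
{'t': 0.15, 'joint_pos': array([-1.55282903e-01,  2.63429997e-01, -4.87974874e-02,  1.25943765e+00,
       -1.10032756e-05,  1.41553157e+00]), 'dq': array([ 0.00092443,  0.00011116,  0.0030972 , -0.00017922, -0.00091884,
        0.00138044]), 'joint_efforts': array([ 2.40502384e-03, -6.37823009e+01,  3.84648621e+01,  1.05481912e-02,
       -5.52052688e-05,  6.25772100e-05]), 'position': array([5.24766382e-01, 3.71030580e-05, 2.27224467e-01]), 'tcp_rot': array([-3.14073260e+00, -1.23482508e-04,  1.57077813e+00]), 'wrist_force': array([-0.425132  ,  0.60825022,  0.00946665]), 'ft_torque': array([0.00560226, 0.02220127, 0.0290699 ]), 'gripper_force': 0.0, 'gripper_width': 0.08554761407681805}
```

View pics/scene0.png

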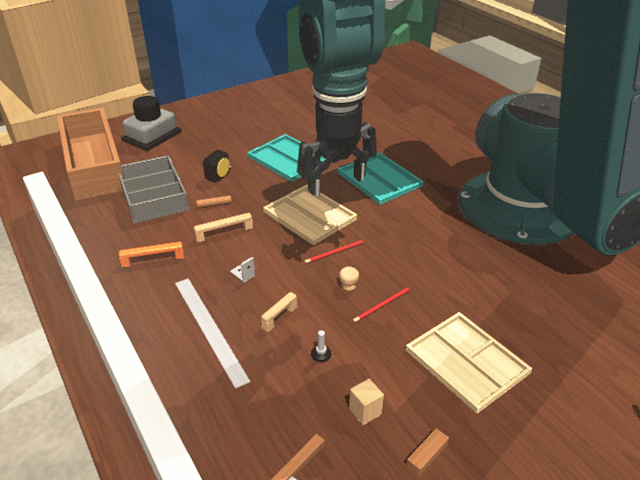

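View pics/side0.png

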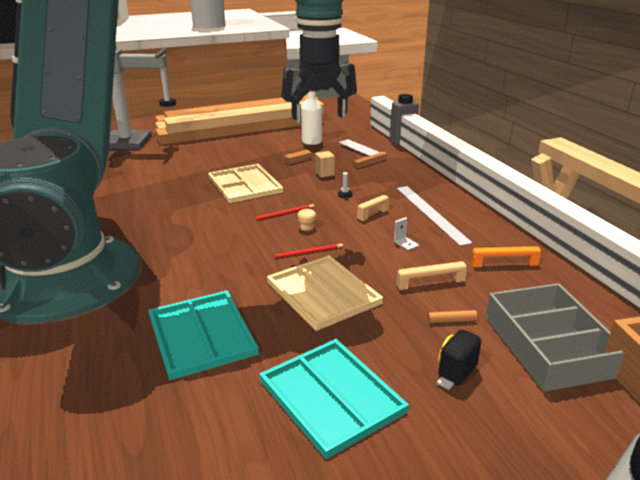

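View pics/wrist0.png

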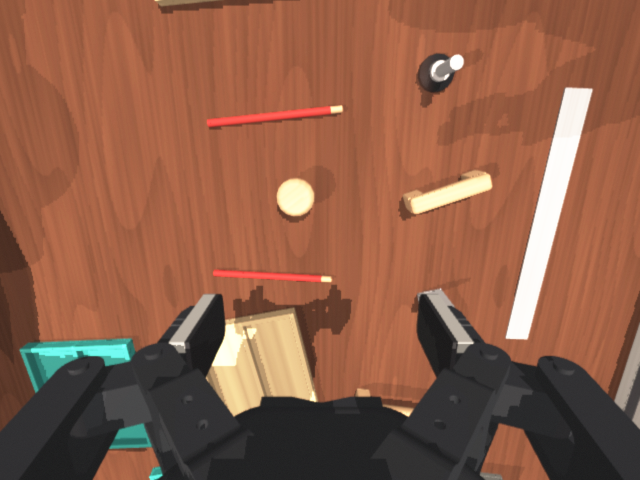

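The scene view shows:
- plain tray_two at (310,213) and tray_three at (468,360)
- long pull (223,226) and short pull (279,311)
- bracket (243,270), knob (348,278), foot (321,347) and block (366,400)

In the wrist image, right is +x and up is +y. I'll move the wrist camera to two more spots to get second views.

Emit:
{"name": "step_arm", "arguments": {"rows": [0, 0, 0, 0.04, 0, -0.01, 1, 0, 0, 0, 0.045, 0, -0.01, 1, 0, 0, 0, 0.045, 0, -0.01, 1, 0, 0, 0, 0.045, 0, -0.01, 1, 0, 0, 0, 0.045, 0, -0.01, 1, 0, 0, 0, 0, 0, 0, 1, 0, 0, 0, 0, 0, 0, 1, 0, 0, 0, 0, 0, 0, 1]}}

```text
t: 0.95
position: [0.5249, 0.2192, 0.2772]
tcp_rot: [-3.141, 0.0, 1.57]
wrist_force: [-0.3, -0.1, -0.8]
gripper_width: 0.085
gripper_force: 0.0
```

```bash
python3 - <<'E'
from h import *
d=grab('wrist','wrist1'); print(np.round(d['position'],4),np.round(d['attitude'],4),manip.state()['position'],manip.state()['t'])
E
```

```text
[0.5261 0.2949 0.424 ] [-3.013e-01  3.000e-04 -7.000e-04] [0.52497763 0.21891733 0.27727721] 1.0
```

Emit:
{"name": "step_arm", "arguments": {"rows": [0, 0, 0, -0.05, 0, 0, 1, 0, 0, 0, -0.05, 0, 0, 1, 0, 0, 0, -0.05, 0, 0, 1, 0, 0, 0, -0.05, 0, 0, 1, 0, 0, 0, -0.05, 0, 0, 1, 0, 0, 0, -0.05, 0, 0, 1, 0, 0, 0, 0, 0, 0, 1, 0, 0, 0, 0, 0, 0, 1]}}

```text
t: 1.8
position: [0.5244, -0.0819, 0.2774]
tcp_rot: [-3.141, -0.0, 1.567]
wrist_force: [-0.2, -0.1, 0.1]
gripper_width: 0.0855
gripper_force: 0.0
```

```bash
python3 - <<'E'
from h import *
d=grab('wrist','wrist2'); print(np.round(d['position'],4),np.round(d['attitude'],4),manip.state()['position'],manip.state()['t'])
a=cv2.imread('pics/wrist1.png');b=cv2.imread('pics/wrist2.png')
cv2.imwrite('pics/w12.png',cv2.resize(np.hstack([a[:,:],b]),(800,300),interpolation=cv2.INTER_AREA))
E
```

```text
[ 0.5258 -0.0063  0.4242] [-0.3006  0.     -0.0042] [ 0.52451776 -0.08070844  0.27751178] 1.85
```

View pics/w12.png

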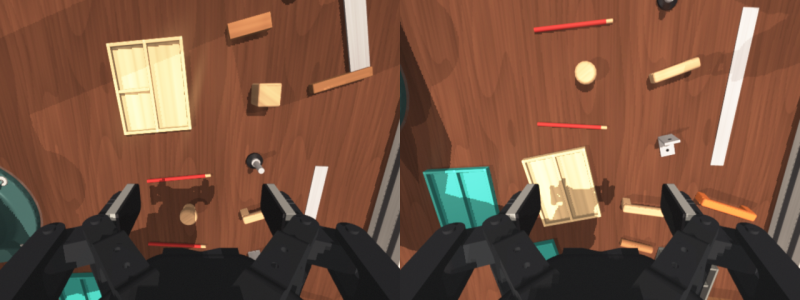

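Both wrist views are clear. In full-size pixels, wrist1 shows tray_three at about (240,137), the block (425,150) and the foot stud. Wrist2 shows tray_two at about (260,300), the knob (295,115), the short pull (438,112), the bracket (428,232) and the long pull (385,333). Next I'll segment them.

```bash
cat >> h.py <<'E'
def load(fn):
    z=np.load(f'pics/{fn}.npz'); return dict(K=z['K'],p=z['p'],R=R.from_euler('xyz',z['a']).as_matrix(),im=z['im'])
def ray(c,uv):
    uv=np.atleast_2d(np.array(uv,float)); v=np.c_[uv,np.ones(len(uv))]@np.linalg.inv(c['K']).T
    return (v*[1,-1,-1])@c['R'].T
def onz(c,uv,z): 
    r=ray(c,uv); return c['p']+r*((z-c['p'][2])/r[:,2])[:,None]
def tri(cs,uvs):
    A=np.zeros((3,3));b=np.zeros(3)
    for c,u in zip(cs,uvs):
        d=ray(c,u)[0];d/=np.linalg.norm(d);P=np.eye(3)-np.outer(d,d);A+=P;b+=P@c['p']
    x=np.linalg.solve(A,b)
    e=[np.linalg.norm(np.cross(ray(c,u)[0]/np.linalg.norm(ray(c,u)[0]),x-c['p'])) for c,u in zip(cs,uvs)]
    return x,max(e)
def pale(im):
    h=cv2.cvtColor(im,cv2.COLOR_BGR2HSV)
    return cv2.inRange(h,(11,40,140),(30,175,255))
E
python3 - <<'E'
from h import *
for n in('scene0','side0','wrist0','wrist1','wrist2'):
    c=load(n); m=cv2.morphologyEx(pale(c['im']),cv2.MORPH_CLOSE,np.ones((3,3)))
    cs,_=cv2.findContours(m,cv2.RETR_EXTERNAL,cv2.CHAIN_APPROX_NONE)
    print(n)
    for k in cs:
        a=cv2.contourArea(k)
        if a<150: continue
        r=cv2.minAreaRect(k); print(int(a),np.round(r[0]),np.round(r[1]),round(r[2]),np.round(onz(c,r[0],0.02)[0],3),cv2.boxPoints(r).round().astype(int).tolist())
E
```

```text
scene0
663 [298. 460.] [13. 66.] 45 [0.789 0.304 0.02 ] [[270, 479], [317, 432], [326, 441], [280, 488]]
802 [428. 450.] [20. 47.] 42 [0.613 0.394 0.02 ] [[405, 461], [436, 426], [451, 439], [420, 474]]
1096 [366. 400.] [39. 36.] 60 [0.64 0.27 0.02] [[341, 393], [373, 375], [392, 408], [360, 426]]
192 [162. 375.] [79. 25.] 63 [0.905 0.044 0.02 ] [[133, 346], [156, 334], [191, 405], [168, 416]]
6515 [468. 358.] [112.  71.] 42 [0.438 0.292 0.02 ] [[403, 348], [450, 295], [534, 369], [486, 422]]
578 [279. 311.] [18. 48.] 49 [0.662 0.017 0.02 ] [[255, 320], [291, 288], [303, 302], [267, 333]]
339 [350. 277.] [24. 20.] 73 [0.495 0.011 0.02 ] [[337, 269], [356, 263], [363, 286], [344, 292]]
319 [149. 248.] [12. 63.] 81 [ 0.804 -0.29   0.02 ] [[117, 247], [180, 238], [182, 249], [119, 259]]
1756 [115. 279.] [137.  31.] 63 [ 0.896 -0.235  0.02 ] [[70, 225], [98, 210], [161, 332], [133, 347]]
11594 [ 50. 348.] [ 99. 262.] 0 [ 1.052 -0.119  0.02 ] [[0, 479], [0, 217], [99, 217], [99, 479]]
594 [223. 225.] [21. 60.] 76 [ 0.638 -0.282  0.02 ] [[191, 222], [249, 207], [254, 227], [196, 242]]
214 
[... 4930 characters left out ...]
. 336.] [88. 10.] 17 [ 0.816 -0.282  0.02 ] [[483, 328], [486, 318], [570, 344], [567, 354]]
989 [389. 331.] [68. 24.] 7 [ 0.62  -0.274  0.02 ] [[353, 339], [356, 315], [424, 324], [421, 348]]
1385 [629. 337.] [ 20. 129.] 17 [ 0.961 -0.285  0.02 ] [[601, 396], [639, 273], [657, 279], [620, 402]]
10915 [254. 301.] [117. 118.] 79 [ 0.434 -0.225  0.02 ] [[185, 254], [300, 232], [323, 347], [208, 370]]
1045 [618. 287.] [ 10. 188.] 16 [ 0.925 -0.206  0.02 ] [[588, 376], [639, 195], [649, 198], [598, 379]]
1038 [297. 116.] [37. 36.] 90 [0.499 0.013 0.02 ] [[279, 97], [315, 97], [315, 134], [279, 134]]
1404 [440. 112.] [18. 86.] 70 [0.663 0.016 0.02 ] [[397, 118], [477, 88], [484, 106], [403, 135]]
```

```bash
cat >> h.py <<'E'
def wrect(c,uv,z,box,mask=pale):
    """world min-area rectangle of the blob at pixel uv, projected on height z; box = pixel half size of the window"""
    m=cv2.morphologyEx(mask(c['im']),cv2.MORPH_CLOSE,np.ones((3,3)))
    w=np.zeros_like(m); u,v=map(int,uv); s=np.s_[max(0,v-box):v+box,max(0,u-box):u+box]; w[s]=m[s]
    cs,_=cv2.findContours(w,cv2.RETR_EXTERNAL,cv2.CHAIN_APPROX_NONE)
    k=max(cs,key=lambda k:cv2.contourArea(k)); 
    P=onz(c,k.reshape(-1,2),z)[:,:2].astype(np.float32)*1000
    r=cv2.minAreaRect(P); return r
E
python3 - <<'E'
from h import *
def sh(t,*a):
    r=wrect(*a); print(t,np.round(r[0],1),np.round(r[1],1),round(r[2],1),cv2.boxPoints(r).round().tolist())
W=[load(f'wrist{i}') for i in range(3)]; S=load('scene0'); D=load('side0')
for z in(.0,.014):
  sh('t3 w1',W[1],(245,135),z,110); sh('t3 sc',S,(468,360),z,80); sh('t3 side',D,(245,182),z,45)
  sh('t2 w2',W[2],(254,301),z,80); sh('t2 sc',S,(309,213),z,60); sh('t2 side',D,(324,292),z,60)
for n,(a,b,z,bx) in dict(kw0=(W[0],(295,196),.03,40),kw2=(W[2],(297,116),.03,40),ksc=(S,(348,275),.03,22),
  sw0=(W[0],(448,191),.035,60),sw2=(W[2],(440,112),.035,60),ssc=(S,(279,311),.035,40),lsc=(S,(223,225),.035,40),lw2=(W[2],(389,331),.035,60)).items(): sh(n,a,b,z,bx)
# height checks: knob centre, short pull centre
for t,c in dict(knob=[(W[0],(295,196.5)),(W[2],(297,115.5))],pull=[(W[0],(447.7,191)),(W[2],(440.2,112))]).items(): print(t,tri(*zip(*c)))
a=S['im'][160:270,170:380]; b=S['im'][290:430,390:550]
cv2.imwrite('pics/c.png',np.hstack([cv2.resize(a,(420,220)),cv2.resize(b,(251,220))]))
E
```

```text
t3 w1 [442.9 284.7] [191.2 184.2] 7.1 [[337.0, 364.0], [359.0, 182.0], [549.0, 205.0], [526.0, 388.0]]
t3 sc [424.7 279.8] [151.8 180.6] 5.0 [[341.0, 363.0], [357.0, 183.0], [508.0, 196.0], [492.0, 376.0]]
t3 side [432.3 354.7] [166.3 484.8] 1.8 [[342.0, 594.0], [357.0, 110.0], [523.0, 115.0], [508.0, 600.0]]
t2 w2 [ 428.7 -240.1] [166.7 183.2] 11.2 [[329.0, -167.0], [365.0, -346.0], [528.0, -314.0], [493.0, -134.0]]
t2 sc [ 435.2 -242. ] [153.4 190.6] 12.5 [[340.0, -166.0], [381.0, -352.0], [531.0, -318.0], [490.0, -132.0]]
t2 side [ 441.9 -183.6] [193.9 271.4] 7.7 [[328.0, -62.0], [364.0, -331.0], [556.0, -305.0], [520.0, -36.0]]
t3 w1 [445.7 285. ] [184.9 178.1] 7.1 [[343.0, 362.0], [365.0, 185.0], [548.0, 208.0], [526.0, 385.0]]
t3 sc [434.7 287.4] [149.3 177.7] 5.0 [[353.0, 369.0], [368.0, 192.0], [517.0, 205.0], [501.0, 382.0]]
t3 side [425.2 322.2] [162.4 473.5] 1.8 [[337.0, 556.0], [351.0, 83.0], [514.0, 88.0], [499.0, 561.0]]
t2 w2 [ 431.9 -232.4] [161.2 177.2] 11.2 [[336.0, -161.0], [370.0, -335.0], [528.0, -304.0], [494.0, -130.0]]
t2 sc [ 445.  -225.8] [150.9 187.5] 12.5 
[... 443 characters left out ...]
, 38.0], [506.0, 60.0]]
sw0 [656.4  17.9] [90.  26.7] 19.3 [[610.0, 16.0], [618.0, -10.0], [703.0, 20.0], [694.0, 45.0]]
sw2 [657.1  14.8] [91.2 19.7] 19.3 [[611.0, 9.0], [617.0, -10.0], [703.0, 21.0], [697.0, 39.0]]
ssc [667.4  29.8] [106.3  40. ] 19.1 [[611.0, 31.0], [624.0, -6.0], [724.0, 28.0], [711.0, 66.0]]
lsc [ 644.2 -263.7] [ 73.6 136.3] 81.2 [[571.0, -290.0], [706.0, -310.0], [717.0, -238.0], [582.0, -217.0]]
lw2 [ 617.4 -264.3] [37.5 97.1] 81.4 [[567.0, -276.0], [663.0, -290.0], [668.0, -253.0], [572.0, -238.0]]
knob (array([0.49927205, 0.01206636, 0.0330857 ]), np.float64(0.0002447289020504332))
pull (array([0.66266951, 0.0156843 , 0.02025075]), np.float64(0.0002782102466125322))
```

```bash
python3 - <<'E'
from h import *
W=[load(f'wrist{i}')['im'] for i in range(3)]; S=load('scene0')['im']
def cr(im,u,v,w,h,s): return cv2.resize(im[v:v+h,u:u+w],(w*s,h*s),interpolation=cv2.INTER_CUBIC)
o=np.hstack([np.vstack([cr(W[1],155,45,200,150+25,2)[:300],cr(W[2],180,220,200,150,2)]),np.vstack([cr(S,390,300,200,150,2),cr(S,250,165,200,150,2)])])
cv2.imwrite('pics/trays.png',o); print(o.shape)
E
```

```text
(600, 800, 3)
```

View pics/trays.png

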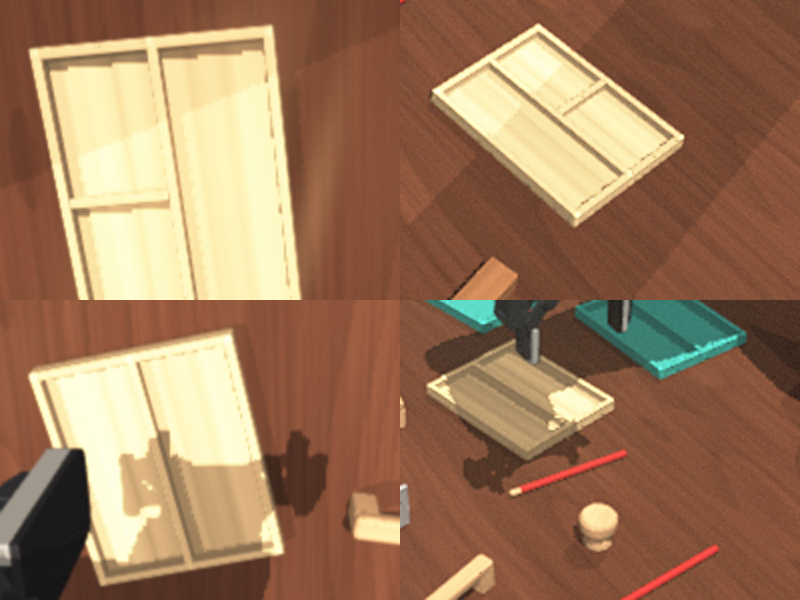

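The crops show the rim corners of both trays clearly. For tray_three in wrist1 they are at (170,70), (291,58), (304,206) and (198,216). For tray_two in wrist2 they are at (198,260), (295,241), (321,346) and (231,362). I'll triangulate these against the scene view.

```bash
python3 - <<'E'
from h import *
W=[load(f'wrist{i}') for i in range(3)]; S=load('scene0')
def tray(c,cor,sc):
    for u,v in zip(cor,sc):
        if v: print('  tri',np.round(tri([c,S],[u,v])[0],4),round(tri([c,S],[u,v])[1],4))
    for nm,cc,uv in(('w',c,cor),('s',S,sc)):
        if None in uv: continue
        P=onz(cc,uv,.014)[:,:2]; e=np.roll(P,-1,0)-P
        print(nm,P.round(3).tolist(),'ctr',P.mean(0).round(4),'len',np.linalg.norm(e,axis=1).round(3),'ang',np.degrees(np.arctan2(e[:,1],e[:,0])).round(1))
# order: far-left(+y,near) TL, TR, BR, BL   (x right, y up)
tray(W[1],[(170.5,70),(291,58),(304,206),(198,216)],[(531.5,368),(477,406.5),(406,347.5),(459,312.5)])
print()
tray(W[2],[(198,260.5),(295,241.5),(321,346),(231.5,362)],[(356.5,216),(315,241),(264,209),None])
E
```

```text
tri [0.3561 0.3626 0.0131] 0.0009
  tri [0.4933 0.3734 0.017 ] 0.0
  tri [0.504  0.204  0.0025] 0.0004
  tri [0.3664 0.1918 0.0071] 0.0005
w [[0.357, 0.362], [0.493, 0.374], [0.505, 0.206], [0.369, 0.193]] ctr [0.4311 0.2838] len [0.136 0.168 0.136 0.169] ang [   5.1  -86.  -174.6   94.1]
s [[0.356, 0.363], [0.491, 0.372], [0.511, 0.212], [0.371, 0.197]] ctr [0.4324 0.2859] len [0.136 0.162 0.14  0.167] ang [   3.7  -83.  -173.9   95.4]

  tri [ 0.3541 -0.172   0.001 ] 0.0029
  tri [ 0.4878 -0.1417  0.0064] 0.0043
  tri [ 0.5238 -0.3052  0.0061] 0.0022
w [[0.362, -0.168], [0.492, -0.142], [0.525, -0.302], [0.393, -0.329]] ctr [ 0.4429 -0.2351] len [0.132 0.163 0.135 0.164] ang [  11.4  -78.2 -168.4  101. ]
```

Emit:
{"name": "step_arm", "arguments": {"rows": [0, 0, -8.2, -0.022, 0.0, 0, 1, 0, 0, -8.2, -0.022, 0.0, 0, 1, 0, 0, -8.2, -0.022, 0, 0, 1, 0, 0, -8.2, -0.022, 0, 0, 1, 0, 0, -8.2, -0.022, 0, 0, 1, 0, 0, -8.2, -0.022, 0, 0, 1, 0, 0, -8.2, -0.022, 0, 0, 1, 0, 0, -8.2, -0.022, 0, 0, 1]}}

```text
t: 2.65
position: [0.6057, -0.2256, 0.2777]
tcp_rot: [3.142, 0.0, 2.723]
wrist_force: [-0.3, 0.3, 0.2]
gripper_width: 0.0856
gripper_force: 0.0
```

```bash
python3 - <<'E'
from h import *
d=grab('wrist','wrist3'); print(np.round(d['position'],4),np.round(d['attitude'],4))
E
```

```text
[ 0.5377 -0.1948  0.4245] [-3.0110e-01  1.0000e-04  1.1518e+00]
```

View pics/wrist3.png

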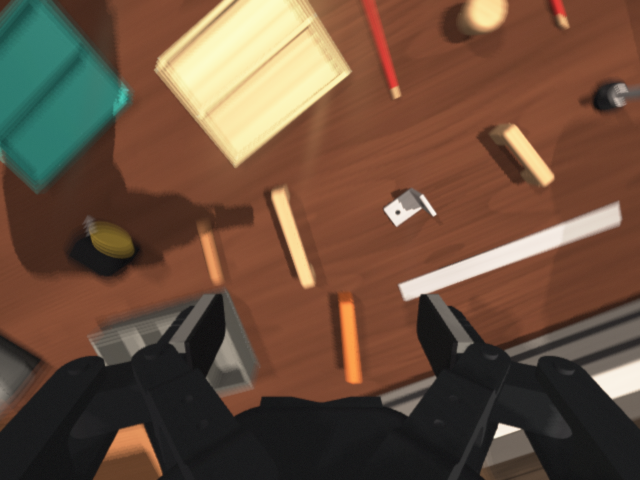

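Wrist3 shows the long pull at (293,238), the bracket at (410,208) with its upright at the right end, and tray_two corners at (156,70), (236,166) and (351,70). It's slightly blurred by motion, so I'll grab a still one and measure from that.

```bash
python3 - <<'E'
from h import *
manip.get_image('wrist'); d=grab('wrist','wrist4'); print(np.round(d['position'],4),np.round(d['attitude'],4),manip.state()['position'],manip.state()['tcp_rot'])
S=load('scene0'); c=load('wrist4')
for z in(.022,.035): print('long',z,[np.round(x,1) for x in wrect(c,(293,238),z,70)])
print('short',wrect(c,(523,155),.035,45)); print('knob',wrect(c,(483,14),.03,40))
im=c['im']
o=np.hstack([cv2.resize(im[180:240,370:450],(400,300),interpolation=cv2.INTER_CUBIC),cv2.resize(S['im'][245:290,215:275],(400,300),interpolation=cv2.INTER_CUBIC)])
o=np.vstack([o,np.hstack([cv2.resize(im[0:180,140:380],(400,300)),cv2.resize(im[175:295,250:346+64],(400,300))])])
cv2.imwrite('pics/br.png',o)
E
```

```text
[ 0.5388 -0.1952  0.4233] [-3.0010e-01  1.0000e-04  1.1502e+00] [ 0.60572667 -0.22545446  0.27680413] [ 3.14141213e+00 -9.77368843e-04  2.71622244e+00]
long 0.022 [array([ 639.9, -278. ]), array([ 22.6, 136.1]), np.float64(81.0)]
long 0.035 [array([ 636.7, -275.3]), array([ 21.8, 131.7]), np.float64(81.0)]
short ((659.10693359375, 13.510083198547363), (87.88020324707031, 17.7744140625), 19.081035614013672)
knob ((503.945556640625, 11.1611328125), (40.40336227416992, 26.886442184448242), 65.90164947509766)
```

View pics/br.png

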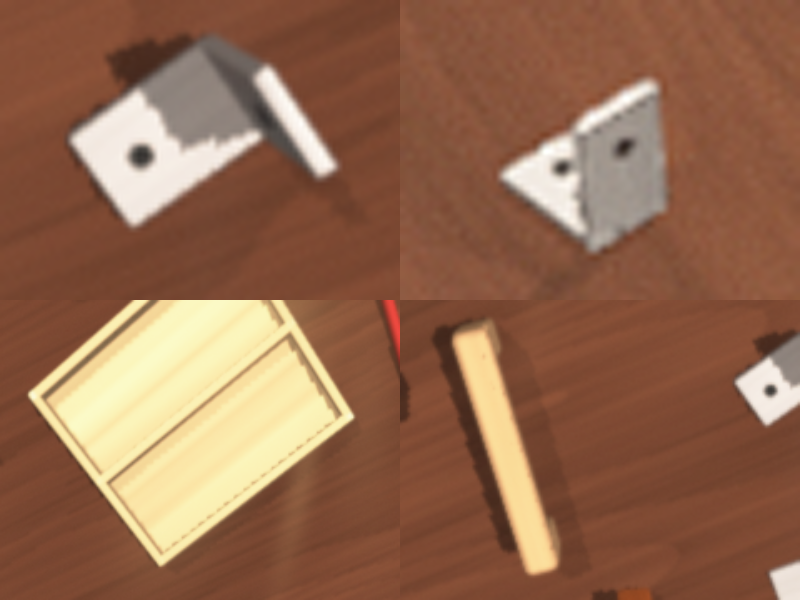

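The crops show the bracket's white top edge centred at wrist4 (429,204) and scene (247.6,261), with its foot tip corners at (383.6,207.6) and (396.6,225.2). Tray_two's rim corners are at (158,57), (237,159) and (351,67).

```bash
cat >> h.py <<'E'
def go(x,y,z,yaw):
    s=manip.state(); r=R.from_euler('xyz',s['tcp_rot']); d=r.inv().apply(np.array([x,y,z])-s['position'])
    cy=np.degrees(s['tcp_rot'][2]); t=-((yaw-cy+180)%360-180)
    print('shift(tool)',d.round(4),'turn z',round(t,2),'| at',s['position'].round(4),np.degrees(s['tcp_rot']).round(2),'t',s['t'],'F',s['wrist_force'].round(1),'g',round(s['gripper_width'],4),round(float(s['gripper_force']),1),'q6',s['joint_pos'][5].round(2))
E
python3 - <<'E'
from h import *
c=load('wrist4');S=load('scene0')
print('bracket top',tri([c,S],[(429,204),(247.6,261)]))
T=onz(c,[(420.8,194),(424.4,193.2),(437.2,213.2),(433.6,216)],.05);print(T.mean(0).round(4)); e=(T[2]+T[3]-T[0]-T[1])[:2]; print('edge ang',np.degrees(np.arctan2(e[1],e[0])),np.linalg.norm(e)/2)
F=onz(c,[(383.6,207.6),(396.6,225.2)],.005); print('foot tip',F.round(4).tolist(), 'len to plate',np.linalg.norm((F.mean(0)-T.mean(0))[:2]), np.degrees(np.arctan2(*(T.mean(0)-F.mean(0))[[1,0]])))
P=onz(c,[(158,57),(237.2,159),(351.2,67.2)],.014)[:,:2]; print('tray2',P.round(4).tolist(),'ctr',((P[0]+P[2])/2).round(4))
for a,b in((0,1),(1,2)):
    d=P[b]-P[a]; print(np.linalg.norm(d),np.degrees(np.arctan2(d[1],d[0])))
print('tray2 z',tri([c,S],[(351.2,67.2),(315,241)]),tri([c,S],[(237.2,159),(264,209)]) if 0 else '')
print([ (u,tri([c,S],[(351.2,67.2),u])) for u in [(356.5,216)]])
go(.6364,-.2772,.20,171)
E
```

```text
bracket top (array([ 0.66046523, -0.11280197,  0.04856104]), np.float64(0.0009332463910541388))
[ 0.6611 -0.1136  0.05  ]
edge ang 10.738373524293996 0.029895636288833207
foot tip [[0.6561, -0.1587, 0.005], [0.6851, -0.1516, 0.005]] len to plate 0.04266071306870195 102.92736991482325
tray2 [[0.3915, -0.3273], [0.5251, -0.2998], [0.4886, -0.1354]] ctr [ 0.4401 -0.2314]
0.13641051035165092 11.656978155714262
0.16839957834900782 102.52260647231854
tray2 z (array([ 0.48771528, -0.134616  ,  0.01015731]), np.float64(0.00047944128794222523)) 
[((356.5, 216), (array([ 0.45106137, -0.11777845,  0.06382617]), np.float64(0.04948324060748952)))]
shift(tool) [-0.0494 -0.0345  0.0767] turn z -15.37 | at [ 0.6057 -0.2255  0.2768] [ 1.7999e+02 -6.0000e-02  1.5563e+02] t 2.8 F [-0.4  0.6 -0.5] g 0.0855 0.0 q6 -0.06
```

Emit:
{"name": "step_arm", "arguments": {"rows": [0, 0, 0, -0.025, -0.017, 0.038, 1, 0, 0, 0, -0.025, -0.017, 0.039, 1, 0, 0, -7.7, 0, 0, 0, 1, 0, 0, -7.7, 0, 0, 0, 1, 0, 0, 0, 0, 0, 0, 1, 0, 0, 0, 0, 0, 0, 1]}}

```text
t: 3.4
position: [0.6364, -0.2769, 0.2012]
tcp_rot: [-3.141, 0.001, 2.98]
wrist_force: [0.6, 0.2, 0.1]
gripper_width: 0.0853
gripper_force: 0.0
```

```bash
python3 - <<'E'
from h import *
c=load('wrist4');grab('wrist','wrist5'); d=load('wrist5'); im=d['im']
go(.6364,-.2772,.036,171)
for z in (.022,.035): print(wrect(d,(321,330),z,110))
cv2.imwrite('pics/w5c.png',im[150:480,150:500])
E
```

```text
shift(tool) [ 1.000e-04 -2.000e-04  1.652e-01] turn z -0.23 | at [ 0.6365 -0.277   0.2012] [-1.7999e+02  3.0000e-02  1.7077e+02] t 3.45 F [-0.9 -0.1 -0.3] g 0.0856 0.0 q6 -0.37
((676.85986328125, -283.901611328125), (18.459270477294922, 61.02602005004883), 81.1663589477539)
((672.311767578125, -283.1331481933594), (17.723098754882812, 58.59210205078125), 81.16635131835938)
```

View pics/w5c.png

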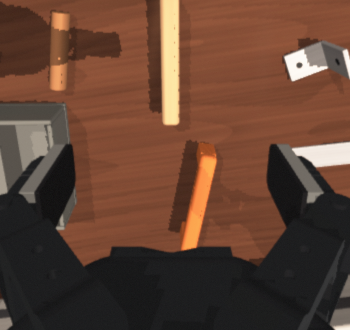

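```bash
python3 - <<'E'
from h import *
print('long top end',tri([load('wrist4'),load('wrist5')],[(306.8,283),(320,275)]))
E
```

```text
long top end (array([ 0.70281873, -0.28831066,  0.02978294]), np.float64(0.0005926131241186306))
```

Emit:
{"name": "step_arm", "arguments": {"rows": [0, 0, 0, 0, 0, 0.04, 1, 0, 0, 0, 0, 0, 0.04, 1, 0, 0, 0, 0, 0, 0.04, 1, 0, 0, 0, 0, 0, 0.03, 1, 0, 0, 0, 0, 0, 0.015, 1, 0, 0, 0, 0, 0, 0, 1, 0, 0, 0, 0, 0, 0, 1]}}

```text
t: 4.15
position: [0.6368, -0.2777, 0.0365]
tcp_rot: [-3.141, 0.001, 2.983]
wrist_force: [-0.4, 0.2, 0.3]
gripper_width: 0.0854
gripper_force: 0.0
```

Emit:
{"name": "step_arm", "arguments": {"rows": [0, 0, 0, 0, 0, 0, -0.5, 0, 0, 0, 0, 0, 0, -0.5, 0, 0, 0, 0, 0, 0, -0.8, 0, 0, 0, 0, 0, 0, -1, 0, 0, 0, 0, 0, 0, -1, 0, 0, 0, 0, 0, 0, -1, 0, 0, 0, 0, 0, 0, -1, 0, 0, 0, 0, 0, 0, -1], "force": 30}}

```text
t: 4.95
position: [0.6365, -0.2778, 0.0355]
tcp_rot: [3.142, -0.0, 2.984]
wrist_force: [-0.6, -0.4, 1.0]
gripper_width: 0.0004
gripper_force: 0.0
```

```bash
python3 - <<'E'
from h import *
a=grab('wrist','wrist6')['image']; b=grab('side','side1')['image']; c=grab('scene','scene1')['image']
o=np.hstack([cv2.resize(a,(400,300)),cv2.resize(b[200:350,350:550],(400,300))]); o=np.vstack([o,np.hstack([cv2.resize(c[150:300,130:330],(400,300)),cv2.resize(a[120:420,120:520],(400,300))])])
cv2.imwrite('pics/m.png',o)
E
```

```text
(no output)
```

View pics/m.png

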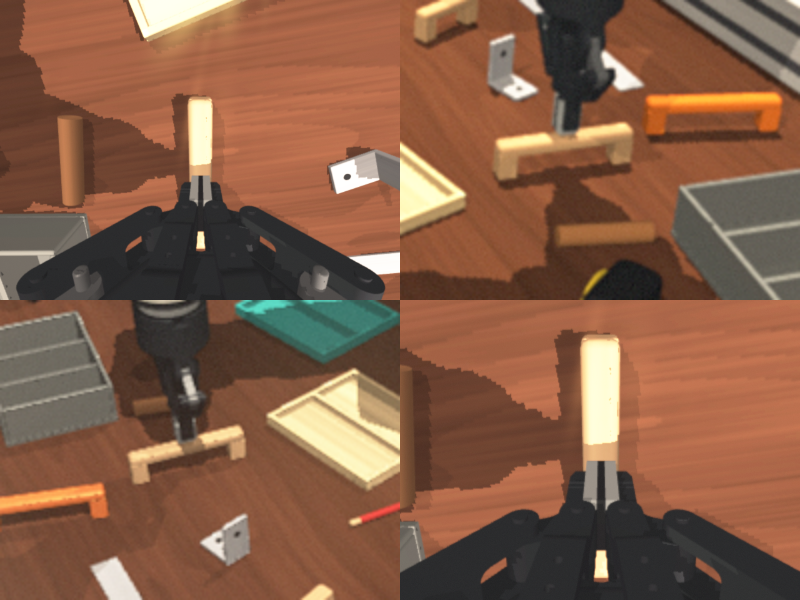

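The fingers shut just above the bar, with the tip at side (433.5,268.5) and scene (224,220). The pull hasn't moved. I'll measure the tip's true height.

```bash
python3 - <<'E'
from h import *
print(tri([load('scene1'),load('side1')],[(224,220),(433.5,268.5)]))
from h import *
c=load('wrist6'); print(wrect(c,(320,210),.035,45)); 
s=manip.state(); print(s['joint_pos'],s['wrist_force'],s['position'])
E
```

```text
(array([ 0.63536521, -0.28031958,  0.03343616]), np.float64(0.0016946606596410553))
((596.6550903320312, -272.54779052734375), (20.254579544067383, 41.5355224609375), 80.9952392578125)
[-5.28739441e-01  6.50000401e-01  7.51439834e-02  9.96001959e-01
 -1.97776630e-05 -3.71637460e-01] [ 0.04640319 -0.26325383  1.07373583] [ 0.63650458 -0.27782645  0.03556242]
```

Emit:
{"name": "step_arm", "arguments": {"rows": [0, 0, 0, 0, 0, -0.03, -1, 0, 0, 0, 0, 0, -0.03, -1, 0, 0, 0, 0, 0, 0, -1, 0, 0, 0, 0, 0, 0, -1, 0, 0, 0, 0, 0, 0, -1]}}

```text
t: 5.6
position: [0.6361, -0.2776, 0.0946]
tcp_rot: [3.141, -0.001, 2.984]
wrist_force: [0.9, -0.4, 0.1]
gripper_width: 0.0
gripper_force: 0.0
```

```bash
python3 - <<'E'
from h import *
b=grab('side','side2')['image']; c=grab('scene','scene2')['image']; print(manip.state()['position'],manip.state()['wrist_force'])
o=np.hstack([cv2.resize(b[190:290,370:495],(400,320),interpolation=cv2.INTER_CUBIC),cv2.resize(c[140:240,160:285],(400,320),interpolation=cv2.INTER_CUBIC)])
cv2.imwrite('pics/m2.png',o)
E
```

```text
[ 0.63601689 -0.27754008  0.09446063] [0.1352163  0.00128282 0.6408931 ]
```

View pics/m2.png

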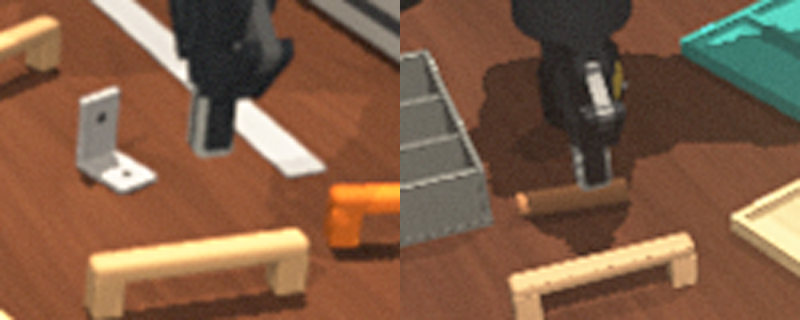

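In side2 the shut tips are at (436.6,237.5), and in scene2 at (220.3,196.9).

```bash
python3 - <<'E'
from h import *
A=[load('side2'),load('scene2')]
t=lambda a,b: print(tri(A,[np.array(a)/3.2+(370,190),(np.array(b)-(400,0))/3.2+(160,140)]))
t((213,152),(593,182))      # tip
t((92,260),(691,240)) # side left end = near-robot end = scene right end, top
t((306,237),(512,280)) # other end
E
```

```text
(array([ 0.63703589, -0.27869882,  0.09722129]), np.float64(0.0007079941568969913))
(array([ 0.57452101, -0.26474349,  0.03280228]), np.float64(0.00022385902048575713))
(array([ 0.69960956, -0.2889988 ,  0.03317642]), np.float64(0.0007461091265538154))
```

With the fingers shut, the tips sit at about TCP height (0.097 against 0.0945), not 22 mm ahead of it. The pull heights check out, so I'll lower my grasps by about 22 mm.

Emit:
{"name": "step_arm", "arguments": {"rows": [0, 0, 0, 0, 0, 0, 1, 0, 0, 0, 0, 0, 0, 1, 0, 0, 0, 0, 0, 0, 1, 0, 0, 0, 0, 0, 0, 1, 0, 0, 0, 0, 0, 0, 1, 0, 0, 0, 0, 0, 0, 1, 0, 0, 0, 0, 0, 0, 1, 0, 0, 0, 0, 0, 0, 1]}}

```text
t: 6.5
position: [0.6365, -0.2778, 0.0956]
tcp_rot: [3.142, -0.0, 2.984]
wrist_force: [-0.1, 0.8, 0.5]
gripper_width: 0.0855
gripper_force: 0.0
```

Emit:
{"name": "step_arm", "arguments": {"rows": [0, 0, 0, 0, 0, 0.03, 1, 0, 0, 0, 0, 0, 0.03, 1, 0, 0, 0, 0, 0, 0.015, 1, 0, 0, 0, 0, 0, 0.007, 1, 0, 0, 0, 0, 0, 0, 1, 0, 0, 0, 0, 0, 0, 1]}}

```text
t: 7.1
position: [0.637, -0.2781, 0.0145]
tcp_rot: [-3.141, 0.001, 2.985]
wrist_force: [0.3, 0.3, -0.4]
gripper_width: 0.0854
gripper_force: 0.0
```

Emit:
{"name": "step_arm", "arguments": {"rows": [0, 0, 0, 0, 0, 0, -0.4, 0, 0, 0, 0, 0, 0, -0.4, 0, 0, 0, 0, 0, 0, -0.6, 0, 0, 0, 0, 0, 0, -0.8, 0, 0, 0, 0, 0, 0, -1, 0, 0, 0, 0, 0, 0, -1, 0, 0, 0, 0, 0, 0, -1, 0, 0, 0, 0, 0, 0, -1], "force": 30}}

```text
t: 7.9
position: [0.6366, -0.278, 0.0138]
tcp_rot: [-3.141, 0.0, 2.984]
wrist_force: [-1.4, -1.1, 5.8]
gripper_width: 0.0178
gripper_force: 31.0
```

Gripped at 17.8 mm width. Next I lift and carry it to tray_two's near pocket.

Emit:
{"name": "step_arm", "arguments": {"rows": [0, 0, 0, 0, 0, -0.02, -1, 0, 0, 0, 0, 0, -0.04, -1, 0, 0, 0, 0, 0, -0.04, -1, 0, 0, 7.7, 0, 0, 0, -1, 0, 0, 7.7, 0, 0, 0, -1, 0, 0, 7.7, 0, 0, 0, -1, 0, 0, 7.7, 0, 0, 0, -1, 0, 0, 7.7, 0, 0, 0, -1]}}

```text
t: 8.7
position: [0.6363, -0.2777, 0.1131]
tcp_rot: [-3.141, -0.001, 2.307]
wrist_force: [0.1, 0.5, -1.0]
gripper_width: 0.0173
gripper_force: 30.3
```

Emit:
{"name": "step_arm", "arguments": {"rows": [0, 0, 7.7, 0, 0, 0, -1, 0, 0, 7.7, 0, 0, 0, -1, 0, 0, 7.7, 0, 0, 0, -1, 0, 0, 7.7, 0, 0, 0, -1, 0, 0, 0, 0, 0, 0, -1, 0, 0, 0, 0, 0, 0, -1]}}

```text
t: 9.3
position: [0.6364, -0.2778, 0.1133]
tcp_rot: [-3.141, -0.0, 1.779]
wrist_force: [-1.1, -0.3, -1.1]
gripper_width: 0.0173
gripper_force: 30.3
```

```bash
python3 - <<'E'
from h import *
go(.4077,-.2394,.10,102)
E
```

```text
shift(tool) [ 0.0848 -0.2159  0.0134] turn z -0.07 | at [ 0.6364 -0.2778  0.1133] [-1.7998e+02 -2.0000e-02  1.0193e+02] t 9.3 F [-1.1 -0.3 -1.1] g 0.0173 30.3 q6 0.83
```

Emit:
{"name": "step_arm", "arguments": {"rows": [0, 0, 0, 0.017, -0.043, 0, -1, 0, 0, 0, 0.017, -0.043, 0, -1, 0, 0, 0, 0.017, -0.043, 0, -1, 0, 0, 0, 0.017, -0.043, 0, -1, 0, 0, 0, 0.017, -0.044, 0, -1, 0, 0, 0, 0, 0, 0.02, -1, 0, 0, 0, 0, 0, 0, -1, 0, 0, 0, 0, 0, 0, -1]}}

```text
t: 10.1
position: [0.4083, -0.2386, 0.0939]
tcp_rot: [3.141, -0.0, 1.777]
wrist_force: [-0.5, 0.1, -0.3]
gripper_width: 0.0169
gripper_force: 30.3
```

```bash
python3 - <<'E'
from h import *
go(.4077,-.2394,.0195,102)
a=grab('wrist','wrist7')['image']; b=grab('scene','scene3')['image']
cv2.imwrite('pics/m3.png',np.hstack([cv2.resize(a,(400,300)),cv2.resize(b[140:290,210:410],(400,300),interpolation=cv2.INTER_CUBIC)]))
E
```

```text
shift(tool) [-0.0006 -0.0007  0.0744] turn z -0.19 | at [ 0.4083 -0.2386  0.0939] [179.99  -0.   101.81] t 10.1 F [-0.5  0.1 -0.3] g 0.0169 30.3 q6 0.66
```

View pics/m3.png

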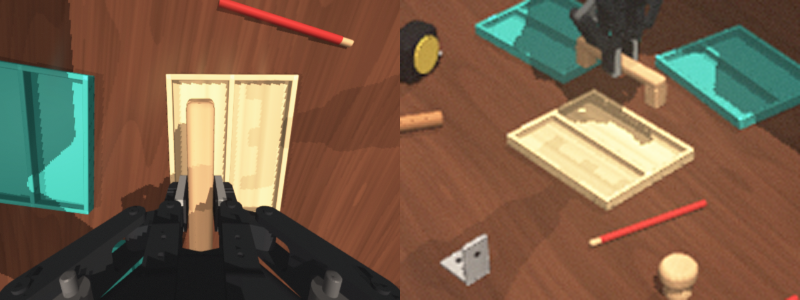

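The pull lines up with the near pocket. I'll lower it.

Emit:
{"name": "step_arm", "arguments": {"rows": [0, 0, 0, -0.0006, -0.0007, 0.03, -1, 0, 0, 0, 0, 0, 0.03, -1, 0, 0, 0, 0, 0, 0.01, -1, 0, 0, 0, 0, 0, 0.004, -1, 0, 0, 0, 0, 0, 0.0015, -1, 0, 0, 0, 0, 0, 0, -1, 0, 0, 0, 0, 0, 0, -1]}}

```text
t: 10.9
position: [0.4078, -0.2395, 0.0189]
tcp_rot: [3.141, 0.001, 1.775]
wrist_force: [-1.3, -0.3, -0.0]
gripper_width: 0.0173
gripper_force: 30.3
```

Emit:
{"name": "step_arm", "arguments": {"rows": [0, 0, 0, 0, 0, 0.0005, -1, 0, 0, 0, 0, 0, 0.0005, -1, 0, 0, 0, 0, 0, 0, -1]}}

```text
t: 11.2
position: [0.4075, -0.2394, 0.0178]
tcp_rot: [3.141, 0.001, 1.775]
wrist_force: [-2.2, 1.1, 11.1]
gripper_width: 0.0175
gripper_force: 31.7
```

Emit:
{"name": "step_arm", "arguments": {"rows": [0, 0, 0, 0, 0, 0, -0.4, 0, 0, 0, 0, 0, 0, -0.3, 0, 0, 0, 0, 0, 0, -0.2, 0, 0, 0, 0, 0, 0, 0, 0, 0, 0, 0, 0, 0, 0, 0, 0, 0, 0, 0, -0.02, 0, 0, 0, 0, 0, 0, -0.04, 0, 0, 0, 0, 0, 0, -0.04, 0]}}

```text
t: 12.0
position: [0.4067, -0.2387, 0.118]
tcp_rot: [-3.141, -0.001, 1.775]
wrist_force: [2.0, 0.1, -0.2]
gripper_width: 0.0426
gripper_force: 0.0
```

```bash
python3 - <<'E'
from h import *
print(wrect(grab('wrist','wrist8') and load('wrist8'),(320,180),.014,150))
go(.661,-.113,.12,102)
E
```

```text
((441.05291748046875, -226.3877410888672), (144.11004638671875, 186.12339782714844), 11.611903190612793)
shift(tool) [0.0735 0.2728 0.0046] turn z -0.29 | at [ 0.4088 -0.2403  0.1239] [179.78   0.28 101.71] t 12.05 F [ 2.2 -0.8  8.4] g 0.0427 0.0 q6 0.66
```

Emit:
{"name": "step_arm", "arguments": {"rows": [0, 0, 0, 0.0122, 0.0455, 0, 0, 0, 0, 0, 0.0122, 0.0455, 0, 0, 0, 0, 0, 0.0122, 0.0455, 0, 0, 0, 0, 0, 0.0122, 0.0455, 0, 0, 0, 0, 0, 0.0122, 0.0455, 0, 0, 0, 0, 0, 0.0122, 0.0455, 0, 0, 0, 0, -8.2, 0, 0, 0, 0, 0, 0, -8.2, 0, 0, 0, 0]}}

```text
t: 12.85
position: [0.6606, -0.1111, 0.1161]
tcp_rot: [-3.141, -0.001, 2.068]
wrist_force: [-0.3, -0.4, -0.5]
gripper_width: 0.0433
gripper_force: 0.0
```

Emit:
{"name": "step_arm", "arguments": {"rows": [0, 0, -8.2, 0, 0, 0, 0, 0, 0, -8.2, 0, 0, 0, 0, 0, 0, -8.2, 0, 0, 0, 0, 0, 0, -8.2, 0, 0, 0, 0, 0, 0, -8.2, 0, 0, 0, 0, 0, 0, -8.2, 0, 0, 0, 0, 0, 0, -8.2, 0, 0, 0, 0, 0, 0, -8.2, 0, 0, 0, 0]}}

```text
t: 13.65
position: [0.6596, -0.1121, 0.1168]
tcp_rot: [3.141, -0.0, -3.071]
wrist_force: [-0.5, -0.8, -0.1]
gripper_width: 0.0426
gripper_force: 0.0
```

Emit:
{"name": "step_arm", "arguments": {"rows": [0, 0, -8.2, 0, 0, 0, 0, 0, 0, 0, 0, 0, 0, 0, 0, 0, 0, 0, 0, 0, 0, 0, 0, 0, 0, 0, 0, 0]}}

```text
t: 14.05
position: [0.6597, -0.1121, 0.117]
tcp_rot: [3.142, -0.0, -2.937]
wrist_force: [0.5, 0.1, 0.3]
gripper_width: 0.0425
gripper_force: 0.0
```

```bash
python3 - <<'E'
from h import *
go(.661,-.1133,.020,192)
a=grab('wrist','wrist9')['image']; cv2.imwrite('pics/m4.png',np.hstack([cv2.resize(a,(400,300)),cv2.resize(a[200:380,220:460],(400,300),interpolation=cv2.INTER_CUBIC)]))
E
```

```text
shift(tool) [-0.001  -0.0015  0.097 ] turn z -0.29 | at [ 0.6597 -0.1121  0.117 ] [ 1.8000e+02 -1.0000e-02 -1.6829e+02] t 14.05 F [0.5 0.1 0.3] g 0.0425 0.0 q6 -0.49
```

View pics/m4.png

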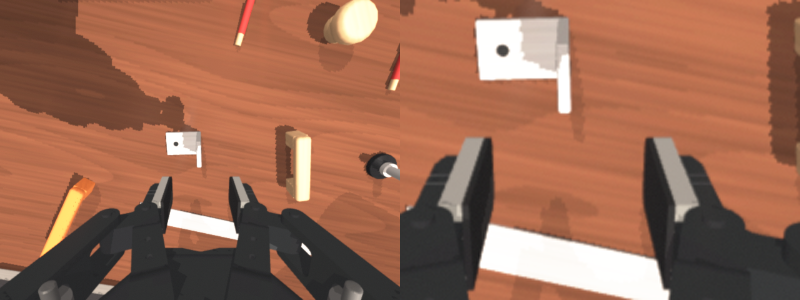

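The plate's top edge (crop column 565) sits midway between the fingers. I'll descend and grip.

Emit:
{"name": "step_arm", "arguments": {"rows": [0, 0, 0, -0.001, -0.0013, 0.03, 0, 0, 0, 0, 0, 0, 0.03, 0, 0, 0, 0, 0, 0, 0.025, 0, 0, 0, 0, 0, 0, 0.01, 0, 0, 0, 0, 0, 0, 0.002, 0, 0, 0, 0, 0, 0, 0, 0, 0, 0, 0, 0, 0, 0, 0]}}

```text
t: 14.8
position: [0.6617, -0.1134, 0.0214]
tcp_rot: [-3.141, 0.002, -2.934]
wrist_force: [0.3, 0.5, -0.1]
gripper_width: 0.0425
gripper_force: 0.0
```

Emit:
{"name": "step_arm", "arguments": {"rows": [0, 0, 0, 0, 0, 0, -0.4, 0, 0, 0, 0, 0, 0, -0.6, 0, 0, 0, 0, 0, 0, -0.7, 0, 0, 0, 0, 0, 0, -0.8, 0, 0, 0, 0, 0, 0, -1, 0, 0, 0, 0, 0, 0, -1, 0, 0, 0, 0, 0, 0, -1, 0, 0, 0, 0, 0, 0, -1], "force": 40}}

```text
t: 15.6
position: [0.6611, -0.1132, 0.0203]
tcp_rot: [-3.141, 0.0, -2.934]
wrist_force: [-0.9, 1.3, 4.7]
gripper_width: 0.0044
gripper_force: 40.0
```

Emit:
{"name": "step_arm", "arguments": {"rows": [0, 0, 0, 0, 0, -0.015, -1, 0, 0, 0, 0, 0, -0.04, -1, 0, 0, 0, 0, 0, -0.045, -1, 0, 0, 0, 0, 0, 0, -1, 0, 0, 0, 0, 0, 0, -1]}}

```text
t: 16.1
position: [0.6613, -0.1133, 0.1204]
tcp_rot: [-3.141, 0.001, -2.934]
wrist_force: [0.8, 0.4, -2.5]
gripper_width: 0.0043
gripper_force: 39.2
```

```bash
python3 - <<'E'
from h import *
go(.4681,-.206,.12,192)
E
```

```text
shift(tool) [ 2.082e-01 -5.090e-02  2.000e-04] turn z -0.1 | at [ 0.6613 -0.1133  0.1204] [-1.7996e+02  6.0000e-02 -1.6810e+02] t 16.1 F [ 0.8  0.4 -2.5] g 0.0043 39.2 q6 -0.5
```

Gripped. Moving over the far pocket.

Emit:
{"name": "step_arm", "arguments": {"rows": [0, 0, 0, 0.0416, -0.0102, 0, -1, 0, 0, 0, 0.0416, -0.0102, 0, -1, 0, 0, 0, 0.0416, -0.0102, 0, -1, 0, 0, 0, 0.0416, -0.0102, 0, -1, 0, 0, 0, 0.0416, -0.0102, 0, -1, 0, 0, 0, 0, 0, 0, -1, 0, 0, 0, 0, 0, 0, -1]}}

```text
t: 16.8
position: [0.4668, -0.2059, 0.1191]
tcp_rot: [3.14, -0.001, -2.935]
wrist_force: [1.0, 0.3, -1.5]
gripper_width: 0.0044
gripper_force: 39.3
```

```bash
python3 - <<'E'
from h import *
go(.4681,-.206,.0258,192)
b=grab('scene','scene4')['image'];a=grab('side','side4')['image']
cv2.imwrite('pics/m5.png',np.hstack([cv2.resize(a[200:350,250:450],(400,300)),cv2.resize(b[130:280,210:410],(400,300),interpolation=cv2.INTER_CUBIC)]))
E
```

```text
shift(tool) [-0.0014 -0.0004  0.0933] turn z -0.19 | at [ 0.4668 -0.2059  0.1191] [ 1.7992e+02 -7.0000e-02 -1.6819e+02] t 16.8 F [ 1.   0.3 -1.5] g 0.0044 39.3 q6 -0.78
```

View pics/m5.png

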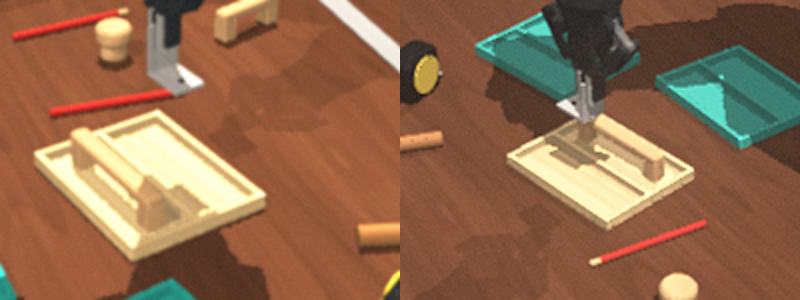

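The long pull stands in the near pocket, and the bracket hangs level over the far one. I'll lower it.

Emit:
{"name": "step_arm", "arguments": {"rows": [0, 0, 0, -0.0014, -0.0004, 0.03, -1, 0, 0, 0, 0, 0, 0.03, -1, 0, 0, 0, 0, 0, 0.022, -1, 0, 0, 0, 0, 0, 0.008, -1, 0, 0, 0, 0, 0, 0.003, -1, 0, 0, 0, 0, 0, 0, -1, 0, 0, 0, 0, 0, 0, -1]}}

```text
t: 17.6
position: [0.4701, -0.2063, 0.0279]
tcp_rot: [-3.141, 0.001, -2.934]
wrist_force: [0.0, 0.5, -1.6]
gripper_width: 0.004
gripper_force: 39.2
```

Emit:
{"name": "step_arm", "arguments": {"rows": [0, 0, 0, 0, 0, 0.0005, -1, 0, 0, 0, 0, 0, 0.0005, -1, 0, 0, 0, 0, 0, 0, -1]}}

```text
t: 17.9
position: [0.4695, -0.2061, 0.0263]
tcp_rot: [-3.141, 0.0, -2.934]
wrist_force: [0.3, -0.0, -1.7]
gripper_width: 0.0042
gripper_force: 39.2
```

Emit:
{"name": "step_arm", "arguments": {"rows": [0, 0, 0, 0, 0, 0.0008, -1, 0, 0, 0, 0, 0, 0.0007, -1, 0, 0, 0, 0, 0, 0, -1]}}

```text
t: 18.2
position: [0.4693, -0.206, 0.0245]
tcp_rot: [3.142, -0.0, -2.934]
wrist_force: [0.3, -0.0, -1.6]
gripper_width: 0.0042
gripper_force: 39.2
```

Emit:
{"name": "step_arm", "arguments": {"rows": [0, 0, 0, 0, 0, 0.0004, -1, 0, 0, 0, 0, 0, 0, -1]}}

```text
t: 18.4
position: [0.4694, -0.2061, 0.0242]
tcp_rot: [-3.142, 0.0, -2.934]
wrist_force: [-0.7, 0.3, 0.7]
gripper_width: 0.0044
gripper_force: 39.6
```

Emit:
{"name": "step_arm", "arguments": {"rows": [0, 0, 0, 0, 0, 0, -0.8, 0, 0, 0, 0, 0, 0, -0.6, 0, 0, 0, 0, 0, 0, -0.4, 0, 0, 0, 0, 0, 0, -0.2, 0, 0, 0, 0, 0, -0.02, -0.2, 0, 0, 0, 0, 0, -0.05, -0.2, 0, 0, 0, 0, 0, -0.05, 0, 0, 0, 0, 0, 0, -0.03, 0]}}

```text
t: 19.2
position: [0.4699, -0.2064, 0.1777]
tcp_rot: [-3.139, 0.002, -2.934]
wrist_force: [0.1, -0.7, -0.3]
gripper_width: 0.0424
gripper_force: 0.0
```

```bash
python3 - <<'E'
from h import *
go(.6575,.014,.18,199)
E
```

```text
shift(tool) [-0.229   0.1769 -0.0022] turn z -7.1 | at [ 0.4699 -0.2064  0.1777] [-1.7987e+02  1.3000e-01 -1.6810e+02] t 19.2 F [ 0.1 -0.7 -0.3] g 0.0424 0.0 q6 -0.78
```

Emit:
{"name": "step_arm", "arguments": {"rows": [0, 0, 0, -0.0382, 0.0295, 0, 0, 0, 0, 0, -0.0382, 0.0295, 0, 0, 0, 0, 0, -0.0382, 0.0295, 0, 0, 0, 0, 0, -0.0382, 0.0295, 0, 0, 0, 0, 0, -0.0382, 0.0295, 0, 0, 0, 0, 0, -0.0382, 0.0295, 0, 0, 0, 0, -7.1, 0, 0, 0, 0, 0, 0, 0, 0, 0, 0, 0]}}

```text
t: 20.0
position: [0.6575, 0.0155, 0.1735]
tcp_rot: [3.141, -0.001, -2.806]
wrist_force: [-0.6, 0.2, -1.3]
gripper_width: 0.0429
gripper_force: 0.0
```

Emit:
{"name": "step_arm", "arguments": {"rows": [0, 0, 0, 0, 0, 0, 0.2, 0, 0, 0, 0, 0, 0, 0.2, 0, 0, 0, 0, 0, 0, 0.2]}}

```text
t: 20.3
position: [0.6568, 0.0137, 0.1745]
tcp_rot: [-3.141, 0.0, -2.813]
wrist_force: [0.6, 0.0, -0.0]
gripper_width: 0.0512
gripper_force: 0.0
```

```bash
python3 - <<'E'
from h import *
a=grab('wrist','wrist10')['image']; d=load('wrist10')
go(.6575,.014,.013,199)
print(wrect(d,(320,270),.035,90)); c4=load('wrist4')
b=grab('scene','scene5')['image']
cv2.imwrite('pics/m6.png',np.hstack([cv2.resize(a,(400,300)),cv2.resize(b[130:280,210:410],(400,300),interpolation=cv2.INTER_CUBIC)]))
E
```

```text
shift(tool) [-6.000e-04  1.000e-04  1.615e-01] turn z -0.12 | at [0.6569 0.0137 0.1745] [-1.7999e+02  1.0000e-02 -1.6112e+02] t 20.35 F [-0.1  0.3 -0.8] g 0.0512 0.0 q6 -0.43
((661.5586547851562, 15.157928466796875), (81.07640075683594, 17.796321868896484), 19.373279571533203)
```

View pics/m6.png

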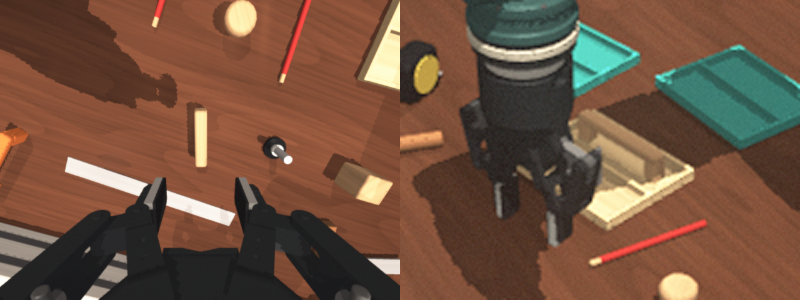

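All 14 picture views are used, so from here I measure numerically. The short pull lies along the line through (0.6575, 0.0138) at 19.3°, right between the fingers. I'll descend and grip.

Emit:
{"name": "step_arm", "arguments": {"rows": [0, 0, 0, -0.001, 0, 0.04, 0.2, 0, 0, 0, 0, 0, 0.04, 0.2, 0, 0, 0, 0, 0, 0.04, 0.2, 0, 0, 0, 0, 0, 0.03, 0.2, 0, 0, 0, 0, 0, 0.011, 0.2, 0, 0, 0, 0, 0, 0, 0.2, 0, 0, 0, 0, 0, 0, 0.2]}}

```text
t: 21.1
position: [0.659, 0.0146, 0.0147]
tcp_rot: [-3.141, 0.002, -2.81]
wrist_force: [0.5, 0.5, 0.2]
gripper_width: 0.0518
gripper_force: 0.0
```

Emit:
{"name": "step_arm", "arguments": {"rows": [0, 0, 0, 0, 0, 0, -0.4, 0, 0, 0, 0, 0, 0, -0.4, 0, 0, 0, 0, 0, 0, -0.6, 0, 0, 0, 0, 0, 0, -0.8, 0, 0, 0, 0, 0, 0, -1, 0, 0, 0, 0, 0, 0, -1, 0, 0, 0, 0, 0, 0, -1], "force": 30}}

```text
t: 21.8
position: [0.6587, 0.0147, 0.0143]
tcp_rot: [-3.141, 0.001, -2.81]
wrist_force: [-0.3, 0.3, 7.9]
gripper_width: 0.0171
gripper_force: 30.2
```

Emit:
{"name": "step_arm", "arguments": {"rows": [0, 0, 0, 0, 0, -0.02, -1, 0, 0, 0, 0, 0, -0.05, -1, 0, 0, 0, 0, 0, -0.05, -1, 0, 0, 8.03, 0, 0, 0, -1, 0, 0, 8.03, 0, 0, 0, -1, 0, 0, 8.03, 0, 0, 0, -1, 0, 0, 8.03, 0, 0, 0, -1, 0, 0, 8.03, 0, 0, 0, -1]}}

```text
t: 22.6
position: [0.6581, 0.0147, 0.1335]
tcp_rot: [3.141, 0.0, 2.767]
wrist_force: [-0.1, -0.6, -1.1]
gripper_width: 0.0175
gripper_force: 29.5
```

Emit:
{"name": "step_arm", "arguments": {"rows": [0, 0, 8.03, 0, 0, 0, -1, 0, 0, 8.03, 0, 0, 0, -1, 0, 0, 8.03, 0, 0, 0, -1, 0, 0, 8.03, 0, 0, 0, -1, 0, 0, 8.03, 0, 0, 0, -1, 0, 0, 8.03, 0, 0, 0, -1, 0, 0, 8.03, 0, 0, 0, -1, 0, 0, 8.03, 0, 0, 0, -1]}}

```text
t: 23.4
position: [0.6581, 0.0148, 0.1335]
tcp_rot: [3.141, 0.0, 1.645]
wrist_force: [0.2, -0.4, -1.1]
gripper_width: 0.0172
gripper_force: 29.5
```

```bash
python3 - <<'E'
from h import *
go(.4645,.2872,.10,94.65)
E
```

```text
shift(tool) [ 0.2861 -0.1727  0.0334] turn z -0.37 | at [0.6581 0.0148 0.1335] [179.99   0.    94.28] t 23.4 F [ 0.2 -0.4 -1.1] g 0.0172 29.5 q6 1.39
```

Emit:
{"name": "step_arm", "arguments": {"rows": [0, 0, 0, 0.0409, -0.0247, 0, -1, 0, 0, 0, 0.0409, -0.0247, 0, -1, 0, 0, 0, 0.0409, -0.0247, 0, -1, 0, 0, 0, 0.0409, -0.0247, 0, -1, 0, 0, 0, 0.0409, -0.0247, 0, -1, 0, 0, 0, 0.0409, -0.0247, 0, -1, 0, 0, 0, 0.0409, -0.0247, 0, -1, 0, 0, 0, 0, 0, 0, -1]}}

```text
t: 24.2
position: [0.4595, 0.2897, 0.1337]
tcp_rot: [-3.141, -0.001, 1.656]
wrist_force: [-0.2, -0.3, -0.7]
gripper_width: 0.0173
gripper_force: 29.6
```

Emit:
{"name": "step_arm", "arguments": {"rows": [0, 0, 0, 0, 0, 0.02, -1, 0, 0, 0, 0, 0, 0.02, -1, 0, 0, 0, 0, 0, 0, -1, 0, 0, 0, 0, 0, 0, -1]}}

```text
t: 24.6
position: [0.4629, 0.286, 0.0937]
tcp_rot: [-3.141, 0.0, 1.651]
wrist_force: [-0.4, -0.3, -0.9]
gripper_width: 0.0175
gripper_force: 29.6
```

```bash
python3 - <<'E'
from h import *
go(.4645,.2872,.0198,94.65)
grab('wrist','wrist11'); d=load('wrist11')
# tray corner + held pull: world rect of the pull end seen (held: top at TCP z .0935+.0207)
h=cv2.cvtColor(d['im'],cv2.COLOR_BGR2HSV); g=cv2.cvtColor(d['im'],cv2.COLOR_BGR2GRAY)
# strip of rows: where do red-brown table -> pale transitions lie (columns) just beyond the pull end
m=pale(d['im'])
for r in range(90,300,15):
    x=np.where(m[r]>0)[0]
    if len(x): 
        runs=np.split(x,np.where(np.diff(x)>3)[0]+1); print(r,[(int(q[0]),int(q[-1])) for q in runs if len(q)>5])
E
```

```text
shift(tool) [0.0011 0.0017 0.0739] turn z -0.06 | at [0.4629 0.286  0.0937] [-1.7999e+02  1.0000e-02  9.4590e+01] t 24.6 F [-0.4 -0.3 -0.9] g 0.0175 29.6 q6 1.89
90 [(534, 632)]
105 [(510, 631)]
120 [(163, 369), (510, 599)]
135 [(165, 174), (180, 376)]
150 [(167, 176), (182, 375)]
165 [(169, 178), (183, 374)]
180 [(171, 180), (185, 374)]
195 [(173, 182), (187, 373)]
210 [(175, 184), (189, 372)]
225 [(177, 186), (190, 372)]
240 [(179, 371)]
255 [(181, 190), (195, 371), (556, 601)]
270 [(184, 192), (197, 370), (584, 636)]
285 [(186, 194), (199, 281), (301, 340), (354, 369), (582, 639)]
```

```bash
python3 - <<'E'
from h import *
d=load('wrist11')
L=onz(d,[(165,135),(186,285)],.014)[:,:2]; Rr=onz(d,[(376,135),(369,285)],.014)[:,:2]; top=onz(d,[(163,120),(369,120)],.014)
for e in(L,Rr):
    v=e[0]-e[1]; print(e.round(4).tolist(),np.degrees(np.arctan2(v[1],v[0])))
u=np.array([np.cos(np.radians(4.65)),np.sin(np.radians(4.65))])
l=(L@u).mean(); r=(Rr@u).mean(); print('width',r-l,'centre along u',(l+r)/2,'est',np.array([.4316,.2845])@u)
print(top.round(4).tolist(), 'est top edge v', np.array([.4316,.2845])@[-u[1],u[0]]+.085, 'seen', (top[:,:2]@[-u[1],u[0]]))
E
```

```text
[[0.3564, 0.3517], [0.3658, 0.2441]] 94.96524575542418
[[0.4943, 0.3627], [0.503, 0.2551]] 94.63189387324402
width 0.13801377836637713 centre along u 0.4530722690828932 est 0.4532434524668968
[[0.3557, 0.361, 0.014], [0.4886, 0.3716, 0.014]] est top edge v 0.3335743003528078 seen [0.3309272  0.33077062]
```

The tray width measures 138.0 mm and its centre agrees with my estimate to within 0.2 mm. I'll lower the pull.

Emit:
{"name": "step_arm", "arguments": {"rows": [0, 0, 0, 0.001, 0.0015, 0.03, -1, 0, 0, 0, 0, 0, 0.03, -1, 0, 0, 0, 0, 0, 0.009, -1, 0, 0, 0, 0, 0, 0.004, -1, 0, 0, 0, 0, 0, 0.001, -1, 0, 0, 0, 0, 0, 0, -1, 0, 0, 0, 0, 0, 0, -1]}}

```text
t: 25.35
position: [0.4648, 0.2876, 0.0202]
tcp_rot: [3.14, -0.0, 1.651]
wrist_force: [-0.1, 0.1, -1.0]
gripper_width: 0.0171
gripper_force: 29.6
```

Emit:
{"name": "step_arm", "arguments": {"rows": [0, 0, 0, 0, 0, 0.0005, -1, 0, 0, 0, 0, 0, 0.0005, -1, 0, 0, 0, 0, 0, 0, -1]}}

```text
t: 25.65
position: [0.4642, 0.2874, 0.0183]
tcp_rot: [3.141, -0.0, 1.651]
wrist_force: [-1.0, 0.3, 1.0]
gripper_width: 0.0173
gripper_force: 29.7
```

Emit:
{"name": "step_arm", "arguments": {"rows": [0, 0, 0, 0, 0, 0, -0.4, 0, 0, 0, 0, 0, 0, -0.3, 0, 0, 0, 0, 0, 0, -0.2, 0, 0, 0, 0, 0, 0, 0, 0, 0, 0, 0, 0, -0.02, 0, 0, 0, 0, 0, 0, -0.04, 0, 0, 0, 0, 0, 0, -0.05, 0.5, 0, 0, 0, 0, 0, 0, 0.5]}}

```text
t: 26.45
position: [0.4666, 0.2884, 0.1338]
tcp_rot: [3.134, -0.003, 1.651]
wrist_force: [-0.1, -0.0, -1.1]
gripper_width: 0.0638
gripper_force: 0.0
```

```bash
python3 - <<'E'
from h import *
grab('wrist','wrist12'); d=load('wrist12'); go(.499,.0118,.12,184.65)
E
```

```text
shift(tool) [-0.278   0.0109  0.0106] turn z -90.04 | at [0.4657 0.288  0.131 ] [ 1.7971e+02 -1.0000e-01  9.4610e+01] t 26.5 F [-0.1 -0.1 -0.5] g 0.064 0.0 q6 1.9
```

Emit:
{"name": "step_arm", "arguments": {"rows": [0, 0, 0, -0.0463, 0.0018, 0, 0.5, 0, 0, 0, -0.0463, 0.0018, 0, 0.5, 0, 0, 0, -0.0463, 0.0018, 0, 0.5, 0, 0, 0, -0.0463, 0.0018, 0, 0.5, 0, 0, 0, -0.0463, 0.0018, 0, 0.5, 0, 0, 0, -0.0463, 0.0018, 0, 0.5, 0, 0, -8.2, 0, 0, 0, 0.5, 0, 0, -8.2, 0, 0, 0, 0.5]}}

```text
t: 27.3
position: [0.4968, 0.0098, 0.1271]
tcp_rot: [-3.14, -0.001, 1.94]
wrist_force: [-0.3, 0.2, -0.5]
gripper_width: 0.064
gripper_force: 0.0
```

Emit:
{"name": "step_arm", "arguments": {"rows": [0, 0, -8.2, 0, 0, 0, 0.5, 0, 0, -8.2, 0, 0, 0, 0.5, 0, 0, -8.2, 0, 0, 0, 0.5, 0, 0, -8.2, 0, 0, 0, 0.5, 0, 0, -8.2, 0, 0, 0, 0.5, 0, 0, -8.2, 0, 0, 0, 0.5, 0, 0, -8.2, 0, 0, 0, 0.5, 0, 0, -8.2, 0, 0, 0, 0.5]}}

```text
t: 28.1
position: [0.4967, 0.0114, 0.1272]
tcp_rot: [3.141, -0.002, 3.088]
wrist_force: [-0.5, 0.1, -0.6]
gripper_width: 0.0642
gripper_force: 0.0
```

Emit:
{"name": "step_arm", "arguments": {"rows": [0, 0, -8.2, 0, 0, 0, 0.5, 0, 0, 0, 0, 0, 0, 0.5, 0, 0, 0, 0, 0, 0, 0.5]}}

```text
t: 28.4
position: [0.4969, 0.0113, 0.1276]
tcp_rot: [3.141, -0.001, -3.062]
wrist_force: [-0.4, -0.1, 0.4]
gripper_width: 0.0639
gripper_force: 0.0
```

```bash
python3 - <<'E'
from h import *
grab('wrist','wrist13'); d=load('wrist13'); go(.499,.0118,.014,184.65)
for z in(.03,):print(wrect(d,(320,270),z,70))
P=(.499,.0118,.033); v=(np.array(P)-d['p'])@d['R']; uv=d['K']@(v*[1,-1,-1]/-v[2]); print('predicted px',uv)
# foot, dark pixels in wrist10 and wrist1
for n,g in(('wrist10',(440,240)),('wrist1',(412,262))):
    c=load(n);im=c['im'];h=cv2.cvtColor(im,cv2.COLOR_BGR2HSV); m=cv2.inRange(h,(0,0,0),(180,255,60)); x,y=g; w=np.zeros_like(m); w[y-40:y+40,x-40:x+40]=m[y-40:y+40,x-40:x+40]
    cs,_=cv2.findContours(w,0,1); k=max(cs,key=cv2.contourArea); print(n,'disc',cv2.minEnclosingCircle(k),cv2.contourArea(k),onz(c,cv2.minEnclosingCircle(k)[0],.005).round(4))
    m2=cv2.inRange(h,(0,0,150),(180,45,255)); w=np.zeros_like(m2); w[y-45:y+45,x-45:x+65]=m2[y-45:y+45,x-45:x+65]
    cs,_=cv2.findContours(w,0,1)
    for k in cs:
        if cv2.contourArea(k)>15: print('  stud',cv2.minAreaRect(k),cv2.boxPoints(cv2.minAreaRect(k)).round(1).tolist())
E
```

```text
shift(tool) [-0.0021  0.0003  0.1137] turn z -0.07 | at [0.497  0.0113 0.1277] [ 1.7999e+02 -5.0000e-02 -1.7542e+02] t 28.45 F [ 0.3 -0.5 -0.5] g 0.064 0.0 q6 -0.22
((499.3040466308594, 11.279145240783691), (40.59034729003906, 39.72414016723633), 4.553557872772217)
predicted px [321.20514851 237.43230544   1.        ]
wrist10 disc ((438.35052490234375, 236.1597900390625), 18.13315773010254) 522.0 [[0.6422 0.1328 0.005 ]]
  stud ((460.5, 255.0), (12.0, 13.0), 90.0) [[454.0, 249.0], [467.0, 249.0], [467.0, 261.0], [454.0, 261.0]]
  stud ((442.9344177246094, 239.8778076171875), (13.72252368927002, 19.97838020324707), 47.72631072998047) [[430.8999938964844, 241.5], [445.70001220703125, 228.10000610351562], [454.8999938964844, 238.1999969482422], [440.20001220703125, 251.6999969482422]]
wrist1 disc ((406.5689697265625, 257.21551513671875), 13.126450538635254) 202.5 [[0.6423 0.1333 0.005 ]]
  stud ((417.5000305175781, 272.5), (8.485280990600586, 8.485280990600586), 45.0) [[411.5, 272.5], [417.5, 266.5], [423.5, 272.5], [417.5, 278.5]]
  stud ((408.98077392578125, 258.4038391113281), (9.413575172424316, 13.532013893127441), 78.69007110595703) [[401.3999938964844, 255.10000610351562], [414.70001220703125, 252.5], [416.5, 261.70001220703125], [403.29998779296875, 264.29998779296875]]
```

The knob measures (0.4992, 0.0113) with a 40 mm head. I'll grip it.

Emit:
{"name": "step_arm", "arguments": {"rows": [0, 0, 0, -0.0021, 0, 0.04, 0.5, 0, 0, 0, 0, 0, 0.04, 0.5, 0, 0, 0, 0, 0, 0.025, 0.5, 0, 0, 0, 0, 0, 0.01, 0.5, 0, 0, 0, 0, 0, 0.0025, 0.5, 0, 0, 0, 0, 0, 0, 0.5, 0, 0, 0, 0, 0, 0, 0.5]}}

```text
t: 29.15
position: [0.5002, 0.0114, 0.0118]
tcp_rot: [-3.141, 0.002, -3.058]
wrist_force: [0.7, 0.1, 0.5]
gripper_width: 0.0644
gripper_force: 0.0
```

Emit:
{"name": "step_arm", "arguments": {"rows": [0, 0, 0, 0, 0, 0, 0.1, 0, 0, 0, 0, 0, 0, 0, 0, 0, 0, 0, 0, 0, -0.2, 0, 0, 0, 0, 0, 0, -0.5, 0, 0, 0, 0, 0, 0, -1, 0, 0, 0, 0, 0, 0, -1, 0, 0, 0, 0, 0, 0, -1], "force": 30}}

```text
t: 29.85
position: [0.4998, 0.0114, 0.0114]
tcp_rot: [-3.141, 0.001, -3.058]
wrist_force: [-1.1, 0.5, 9.2]
gripper_width: 0.0381
gripper_force: 29.1
```

Emit:
{"name": "step_arm", "arguments": {"rows": [0, 0, 0, 0, 0, -0.01, -1, 0, 0, 0, 0, 0, -0.04, -1, 0, 0, 0, 0, 0, -0.04, -1, 0, 0, 0, 0, 0, -0.03, -1, 0, 0, 0, 0, 0, 0, -1]}}

```text
t: 30.35
position: [0.5012, 0.0113, 0.1349]
tcp_rot: [-3.14, 0.006, -3.058]
wrist_force: [1.1, -0.3, -1.1]
gripper_width: 0.0383
gripper_force: 30.5
```

```bash
python3 - <<'E'
from h import *
go(.3954,.3227,.12,184.65); print(tri([load('wrist10'),load('wrist1')],[(460.5,255),(417.5,272.5)]))
E
```

```text
shift(tool) [0.0794 0.3193 0.014 ] turn z 0.16 | at [0.5012 0.0113 0.1349] [-179.92    0.35 -175.19] t 30.35 F [ 1.1 -0.3 -1.1] g 0.0383 30.5 q6 -0.22
(array([0.64225936, 0.13390356, 0.05752695]), np.float64(9.062828216718326e-05))
```

Emit:
{"name": "step_arm", "arguments": {"rows": [0, 0, 0, 0.0099, 0.0399, 0, -1, 0, 0, 0, 0.0099, 0.0399, 0, -1, 0, 0, 0, 0.0099, 0.0399, 0, -1, 0, 0, 0, 0.0099, 0.0399, 0, -1, 0, 0, 0, 0.0099, 0.0399, 0, -1, 0, 0, 0, 0.0099, 0.0399, 0, -1, 0, 0, 0, 0.0099, 0.0399, 0, -1, 0, 0, 0, 0.0099, 0.0399, 0, -1]}}

```text
t: 31.15
position: [0.3926, 0.3243, 0.1305]
tcp_rot: [-3.141, -0.0, -3.058]
wrist_force: [0.9, -1.0, -1.1]
gripper_width: 0.0383
gripper_force: 30.6
```

Emit:
{"name": "step_arm", "arguments": {"rows": [0, 0, 0, 0, 0, 0.02, -1, 0, 0, 0, 0, 0, 0.02, -1, 0, 0, 0, 0, 0, 0, -1, 0, 0, 0, 0, 0, 0, -1]}}

```text
t: 31.55
position: [0.3935, 0.3227, 0.0909]
tcp_rot: [-3.141, -0.001, -3.058]
wrist_force: [-0.5, 0.3, -0.8]
gripper_width: 0.0384
gripper_force: 30.6
```

```bash
python3 - <<'E'
from h import *
go(.3954,.3227,.017,184.65); grab('wrist','wrist14')
E
```

```text
shift(tool) [-0.002  -0.0001  0.0739] turn z 0.15 | at [0.3935 0.3227 0.0909] [-1.7998e+02 -5.0000e-02 -1.7520e+02] t 31.55 F [-0.5  0.3 -0.8] g 0.0384 30.6 q6 0.44
```

Emit:
{"name": "step_arm", "arguments": {"rows": [0, 0, 0, -0.002, 0, 0.03, -1, 0, 0, 0, 0, 0, 0.03, -1, 0, 0, 0, 0, 0, 0.009, -1, 0, 0, 0, 0, 0, 0.0035, -1, 0, 0, 0, 0, 0, 0.001, -1, 0, 0, 0, 0, 0, 0, -1, 0, 0, 0, 0, 0, 0, -1]}}

```text
t: 32.3
position: [0.3962, 0.3234, 0.0181]
tcp_rot: [3.141, 0.001, -3.058]
wrist_force: [1.4, 0.2, -0.2]
gripper_width: 0.0381
gripper_force: 30.6
```

Emit:
{"name": "step_arm", "arguments": {"rows": [0, 0, 0, 0, 0, 0.0005, -1, 0, 0, 0, 0, 0, 0.0005, -1, 0, 0, 0, 0, 0, 0, -1]}}

```text
t: 32.6
position: [0.3957, 0.3231, 0.0163]
tcp_rot: [3.142, 0.0, -3.058]
wrist_force: [0.6, 0.7, 0.2]
gripper_width: 0.0384
gripper_force: 30.6
```

Emit:
{"name": "step_arm", "arguments": {"rows": [0, 0, 0, 0, 0, 0.0004, -1, 0, 0, 0, 0, 0, 0.0004, -1, 0, 0, 0, 0, 0, 0, -1]}}

```text
t: 32.9
position: [0.3957, 0.3231, 0.0155]
tcp_rot: [3.142, 0.0, -3.058]
wrist_force: [-0.9, -0.7, 2.1]
gripper_width: 0.0382
gripper_force: 30.8
```

Emit:
{"name": "step_arm", "arguments": {"rows": [0, 0, 0, 0, 0, 0, 0, 0, 0, 0, 0, 0, 0, 0.1, 0, 0, 0, 0, 0, 0, 0.2, 0, 0, 0, 0, 0, 0, 0.25, 0, 0, 0, 0, 0, 0, 0.25, 0, 0, 0, 0, 0, -0.02, 0.25, 0, 0, 0, 0, 0, -0.05, 0.25, 0, 0, 0, 0, 0, -0.05, 0.25]}}

```text
t: 33.7
position: [0.3949, 0.3226, 0.1365]
tcp_rot: [-3.141, -0.002, -3.058]
wrist_force: [0.9, 0.4, -0.3]
gripper_width: 0.0533
gripper_force: 0.0
```

```bash
python3 - <<'E'
from h import *
go(.6423,.1337,.13,184.65)
E
```

```text
shift(tool) [-0.2307 -0.209   0.0062] turn z 0.16 | at [0.3949 0.3226 0.1365] [-1.7995e+02 -1.0000e-01 -1.7519e+02] t 33.7 F [ 0.9  0.4 -0.3] g 0.0533 0.0 q6 0.44
```

Emit:
{"name": "step_arm", "arguments": {"rows": [0, 0, 0, -0.0385, -0.0348, 0, 0, 0, 0, 0, -0.0385, -0.0348, 0, 0, 0, 0, 0, -0.0385, -0.0348, 0, 0, 0, 0, 0, -0.0385, -0.0348, 0, 0, 0, 0, 0, -0.0385, -0.0348, 0, 0, 0, 0, 0, -0.0385, -0.0348, 0, 0, 0, 0, 0, 0, 0, 0, 0, 0, 0, 0, 0, 0, 0, 0]}}

```text
t: 34.5
position: [0.6346, 0.1405, 0.1347]
tcp_rot: [3.141, -0.001, -3.059]
wrist_force: [-1.3, -0.0, 0.3]
gripper_width: 0.0426
gripper_force: 0.0
```

```bash
python3 - <<'E'
from h import *
go(.6423,.1337,.025,184.65); grab('wrist','wrist15'); c=load('wrist15')
def px(P): v=(np.array(P)-c['p'])@c['R']; return (c['K']@(v*[1,-1,-1]/-v[2]))[:2]
t=px((.6423,.1337,.058)); print('pred stud top',t)
h=cv2.cvtColor(c['im'],cv2.COLOR_BGR2HSV); m2=cv2.inRange(h,(0,0,140),(180,50,255)); x,y=t.astype(int); w=np.zeros_like(m2); w[y-35:y+35,x-30:x+30]=m2[y-35:y+35,x-30:x+30]
for k in cv2.findContours(w,0,1)[0]:
    if cv2.contourArea(k)>15: print(cv2.minAreaRect(k),onz(c,cv2.minAreaRect(k)[0],.058).round(4))
E
```

```text
shift(tool) [-0.0072 -0.0074  0.1097] turn z 0.07 | at [0.6346 0.1405 0.1347] [ 1.7999e+02 -5.0000e-02 -1.7528e+02] t 34.5 F [-1.3 -0.   0.3] g 0.0426 0.0 q6 0.01
pred stud top [310.53675668 251.58568247]
((311.0, 251.5), (15.0, 16.0), 90.0) [[0.6422 0.134  0.058 ]]
((312.861572265625, 233.10769653320312), (21.333974838256836, 18.10906982421875), 7.125016689300537) [[0.6283 0.1343 0.058 ]]
```

The stud top measures (0.6422, 0.1340), matching the prediction within half a pixel.

Emit:
{"name": "step_arm", "arguments": {"rows": [0, 0, 0, -0.007, -0.0072, 0, 0, 0, 0, 0, 0, 0, 0.03, 0, 0, 0, 0, 0, 0, 0.04, 0, 0, 0, 0, 0, 0, 0.03, 0, 0, 0, 0, 0, 0, 0.009, 0, 0, 0, 0, 0, 0, 0, 0, 0, 0, 0, 0, 0, 0, 0]}}

```text
t: 35.25
position: [0.6427, 0.135, 0.028]
tcp_rot: [-3.142, 0.002, -3.057]
wrist_force: [-0.7, -0.7, 1.0]
gripper_width: 0.0428
gripper_force: 0.0
```

Emit:
{"name": "step_arm", "arguments": {"rows": [0, 0, 0, 0, 0, 0, -0.4, 0, 0, 0, 0, 0, 0, -0.5, 0, 0, 0, 0, 0, 0, -0.6, 0, 0, 0, 0, 0, 0, -0.8, 0, 0, 0, 0, 0, 0, -1, 0, 0, 0, 0, 0, 0, -1, 0, 0, 0, 0, 0, 0, -1], "force": 40}}

```text
t: 35.95
position: [0.6422, 0.1347, 0.0268]
tcp_rot: [3.142, 0.001, -3.058]
wrist_force: [-0.7, 0.1, 6.2]
gripper_width: 0.0103
gripper_force: 39.2
```

Emit:
{"name": "step_arm", "arguments": {"rows": [0, 0, 0, 0, 0, -0.015, -1, 0, 0, 0, 0, 0, -0.04, -1, 0, 0, 0, 0, 0, -0.04, -1, 0, 0, 0, 0, 0, -0.02, -1, 0, 0, 0, 0, 0, 0, -1, 0, 0, 0, 0, 0, 0, -1]}}

```text
t: 36.55
position: [0.6417, 0.1346, 0.1408]
tcp_rot: [3.142, -0.0, -3.058]
wrist_force: [-0.6, -0.4, -1.0]
gripper_width: 0.0104
gripper_force: 39.0
```

```bash
python3 - <<'E'
from h import *
go(.402,.2409,.14,184.65)
E
```

```text
shift(tool) [0.23   0.126  0.0009] turn z 0.16 | at [0.6417 0.1346 0.1408] [ 1.8000e+02 -2.0000e-02 -1.7519e+02] t 36.55 F [-0.6 -0.4 -1. ] g 0.0104 39.0 q6 -0.0
```

Emit:
{"name": "step_arm", "arguments": {"rows": [0, 0, 0, 0.0383, 0.021, 0, -1, 0, 0, 0, 0.0383, 0.021, 0, -1, 0, 0, 0, 0.0383, 0.021, 0, -1, 0, 0, 0, 0.0383, 0.021, 0, -1, 0, 0, 0, 0.0383, 0.021, 0, -1, 0, 0, 0, 0.0383, 0.021, 0, -1, 0, 0, 0, 0, 0, 0.02, -1, 0, 0, 0, 0, 0, 0, -1]}}

```text
t: 37.35
position: [0.3999, 0.2407, 0.119]
tcp_rot: [-3.14, -0.004, -3.056]
wrist_force: [0.5, -0.9, 0.2]
gripper_width: 0.0106
gripper_force: 39.1
```

Emit:
{"name": "step_arm", "arguments": {"rows": [0, 0, 0, 0, 0, 0, -1, 0, 0, 0, 0, 0, 0, -1]}}

```text
t: 37.55
position: [0.403, 0.2407, 0.1214]
tcp_rot: [-3.141, -0.0, -3.058]
wrist_force: [0.6, -0.1, -0.1]
gripper_width: 0.0103
gripper_force: 39.1
```

```bash
python3 - <<'E'
from h import *
go(.402,.2409,.0325,184.65)
E
```

```text
shift(tool) [0.001  0.0003 0.0889] turn z 0.11 | at [0.403  0.2407 0.1214] [-1.7999e+02 -2.0000e-02 -1.7524e+02] t 37.55 F [ 0.6 -0.1 -0.1] g 0.0103 39.1 q6 0.28
```

Emit:
{"name": "step_arm", "arguments": {"rows": [0, 0, 0, 0.001, 0, 0.035, -1, 0, 0, 0, 0, 0, 0.035, -1, 0, 0, 0, 0, 0, 0.013, -1, 0, 0, 0, 0, 0, 0.005, -1, 0, 0, 0, 0, 0, 0.001, -1, 0, 0, 0, 0, 0, 0, -1, 0, 0, 0, 0, 0, 0, -1]}}

```text
t: 38.25
position: [0.402, 0.2411, 0.0332]
tcp_rot: [3.141, 0.001, -3.058]
wrist_force: [-0.2, -0.2, -0.4]
gripper_width: 0.0104
gripper_force: 39.1
```

Emit:
{"name": "step_arm", "arguments": {"rows": [0, 0, 0, 0, 0, 0.0005, -1, 0, 0, 0, 0, 0, 0.0005, -1, 0, 0, 0, 0, 0, 0, -1]}}

```text
t: 38.55
position: [0.4014, 0.2409, 0.0315]
tcp_rot: [3.142, 0.0, -3.058]
wrist_force: [-0.3, 0.2, -0.0]
gripper_width: 0.0105
gripper_force: 39.1
```

Emit:
{"name": "step_arm", "arguments": {"rows": [0, 0, 0, 0, 0, 0.0004, -1, 0, 0, 0, 0, 0, 0.0004, -1, 0, 0, 0, 0, 0, 0, -1]}}

```text
t: 38.85
position: [0.4014, 0.2409, 0.0308]
tcp_rot: [-3.142, 0.0, -3.058]
wrist_force: [-1.3, 0.0, 5.1]
gripper_width: 0.0104
gripper_force: 39.9
```

Contact. I'll release, rise, and move clear for a check of both trays.

Emit:
{"name": "step_arm", "arguments": {"rows": [0, 0, 0, 0, 0, 0, -0.6, 0, 0, 0, 0, 0, 0, -0.4, 0, 0, 0, 0, 0, 0, -0.3, 0, 0, 0, 0, 0, 0, -0.2, 0, 0, 0, 0, 0, -0.03, -0.2, 0, 0, 0, 0, 0, -0.05, -0.2, 0, 0, 0, 0, 0, -0.05, 0, 0, 0, 0, 0, 0, -0.05, 0]}}

```text
t: 39.65
position: [0.4008, 0.2407, 0.2127]
tcp_rot: [-3.142, -0.0, -3.058]
wrist_force: [1.1, 0.2, -0.3]
gripper_width: 0.0424
gripper_force: 0.0
```

Emit:
{"name": "step_arm", "arguments": {"rows": [0, 0, 0, 0.0, -0.045, -0.01, 0, 0, 0, 0, -0.01, -0.045, -0.01, 0, 0, 0, 0, -0.01, -0.045, -0.01, 0, 0, 0, 0, -0.01, -0.045, -0.01, 0, 0, 0, 0, -0.01, -0.045, -0.01, 0, 0, 0, 0, 0, 0, 0, 0, 0, 0, 0, 0, 0, 0, 0, 0, 0, 0, 0, 0, 0, 0]}}

```text
t: 40.45
position: [0.4597, 0.0207, 0.2603]
tcp_rot: [3.141, -0.001, -3.057]
wrist_force: [0.4, -0.6, 0.5]
gripper_width: 0.0428
gripper_force: 0.0
```

```bash
python3 - <<'E'
from h import *
grab('wrist','fw'); grab('scene','fs'); grab('side','fd'); s=manip.state(); print(s['t'],s['position'],s['wrist_force'])
def px(c,P): v=(np.array(P)-c['p'])@c['R']; return (c['K']@(v*[1,-1,-1]/-v[2]))[:2]
def loc(o,yaw,p): a=np.radians(yaw); return np.array([o[0]+p[0]*np.cos(a)-p[1]*np.sin(a),o[1]+p[0]*np.sin(a)+p[1]*np.cos(a),p[2]])
pts={'long end+':loc((.4077,-.2394),102,(.058,0,.039)),'long end-':loc((.4077,-.2394),102,(-.058,0,.039)),'br plate top':np.array([.4694,-.2061,.054]),'br foot':loc((.4694,-.2061),-78,(.034,0,.009)),
 'short+':loc((.4645,.2872),94.65,(.037,0,.039)),'short-':loc((.4645,.2872),94.65,(-.037,0,.039)),'knob':np.array([.3957,.3231,.042]),'stud':np.array([.4014,.2409,.062]),'disc':np.array([.4014-.014,.2409,.013])}
for n in('fs','fd','fw'):
    c=load(n)
    for k,P in pts.items():
        u,v=px(c,P).round().astype(int)
        if 2<u<637 and 2<v<477: print(n,k,(int(u),int(v)),'HSV',cv2.cvtColor(c['im'],cv2.COLOR_BGR2HSV)[v-1:v+2,u-1:u+2].reshape(-1,3).mean(0).round().astype(int).tolist())
# stud tip and bracket by light grey blobs in scene/side
for n,k in(('fs','stud'),('fd','stud'),('fs','br plate top'),('fd','br plate top')):
    c=load(n);u,v=px(c,pts[k]).astype(int);h=cv2.cvtColor(c['im'],cv2.COLOR_BGR2HSV);m=cv2.inRange(h,(0,0,110),(180,50,255));w=np.zeros_like(m);w[v-30:v+40,u-35:u+35]=m[v-30:v+40,u-35:u+35]
    print(n,k,(u,v),[ (cv2.boundingRect(q),cv2.contourArea(q),np.round(cv2.minAreaRect(q)[2])) for q in cv2.findContours(w,0,1)[0] if cv2.contourArea(q)>12])
# block unchanged
a,b=load('scene0')['im'][370:432,335:400].astype(int),load('fs')['im'][370:432,335:400].astype(int); print('block diff',np.abs(a-b).mean())
E
```

```text
40.6 [0.45969566 0.02106317 0.26047734] [ 0.94928219 -0.46496091  0.33709265]
fs long end+ (338, 206) HSV [15, 113, 175]
fs long end- (303, 185) HSV [14, 112, 158]
fs br plate top (305, 206) HSV [16, 29, 215]
fs br foot (295, 215) HSV [30, 23, 211]
fs short+ (473, 369) HSV [19, 99, 249]
fs short- (441, 342) HSV [23, 82, 254]
fs knob (501, 352) HSV [20, 96, 250]
fs stud (467, 315) HSV [20, 9, 251]
fs disc (469, 331) HSV [16, 48, 200]
fd long end+ (291, 265) HSV [15, 130, 172]
fd long end- (326, 296) HSV [15, 130, 192]
fd br plate top (333, 257) HSV [17, 32, 220]
fd br foot (343, 286) HSV [19, 17, 240]
fd short+ (252, 163) HSV [17, 127, 226]
fd short- (262, 173) HSV [23, 103, 254]
fd knob (227, 166) HSV [23, 100, 255]
fd stud (236, 170) HSV [18, 34, 221]
fd disc (232, 189) HSV [53, 63, 88]
fw long end+ (134, 126) HSV [14, 121, 191]
fw long end- (29, 141) HSV [14, 121, 189]
fw br plate top (111, 196) HSV [14, 18, 244]
fw br foot (106, 193) HSV [13, 27, 206]
fw short+ (582, 225) HSV [20, 100, 252]
fw short- (518, 225) HSV [24, 78, 254]
fw knob (603, 168) HSV [21, 93, 253]
fw stud (539, 168) HSV [20, 4, 254]
fw disc (516, 152) HSV [54, 13, 43]
fs stud (np.int64(467), np.int64(315)) [((443, 329, 9, 9), 18.5, np.float64(40.0)), ((447, 321, 14, 11), 27.5, np.float64(58.0)), ((459, 313, 12, 24), 136.5, np.float64(4.0))]
fd stud (np.int64(236), np.int64(169)) [((233, 169, 8, 20), 60.5, np.float64(80.0))]
fs br plate top (np.int64(304), np.int64(205)) [((289, 203, 22, 23), 251.5, np.float64(52.0))]
fd br plate top (np.int64(333), np.int64(256)) [((352, 288, 11, 8), 36.0, np.float64(22.0)), ((325, 255, 27, 38), 481.5, np.float64(66.0))]
block diff 4.4028949545078575
```

Stud, bracket and discs check out. The pale pulls and knob are ambiguous against the pale tray, so I'll compare change masks with the predicted outlines.

```bash
python3 - <<'E'
from h import *
def px(c,P): v=(np.array(P)-c['p'])@c['R']; q=v*[1,-1,-1]/-v[:,2:]; return (q@c['K'].T)[:,:2]
def box(o,yaw,a,b,z0,z1,n=0):
    t=np.radians(yaw); P=[]
    for z in(z0,z1):
        for x,y in((a,b),(a,-b),(-a,-b),(-a,b)): P.append((o[0]+x*np.cos(t)-y*np.sin(t),o[1]+x*np.sin(t)+y*np.cos(t),z))
    return np.array(P)
S0,F=load('scene0'),load('fs')
ang=np.linspace(0,2*np.pi,40)
obj={'short bar':box((.4645,.2872),94.65,.0425,.009,.026,.039),'knob head':np.vstack([np.c_[.3957+.02*np.cos(ang),.3231+.02*np.sin(ang),z+0*ang] for z in(.029,.037)]),
 'long bar':box((.4077,-.2394),102,.065,.009,.026,.039)}
for k,P in obj.items():
    hull=cv2.convexHull(px(F,P).astype(np.float32)).astype(int); m=np.zeros((480,640),np.uint8); cv2.fillConvexPoly(m,hull,255)
    e=cv2.Canny(cv2.GaussianBlur(F['im'],(3,3),0),30,80); dt=cv2.distanceTransform(255-e,cv2.DIST_L2,3)
    r=m.copy();c,_=cv2.findContours(m,0,cv2.CHAIN_APPROX_NONE); q=c[0].reshape(-1,2)
    sc={(dx,dy):float((dt[q[:,1]+dy,q[:,0]+dx]<1.6).mean().round(2)) for dx in(-8,-4,0,4,8) for dy in(-8,-4,0,4,8)}
    print(k,'edge support at prediction',sc[0,0],'median/max of shifts',np.median(list(sc.values())),max(sc,key=sc.get),max(sc.values()))
E
```

```text
short bar edge support at prediction 0.83 median/max of shifts 0.71 (4, 0) 0.99
knob head edge support at prediction 0.98 median/max of shifts 0.59 (0, 0) 0.98
long bar edge support at prediction 0.81 median/max of shifts 0.6 (0, 8) 0.9
```

```bash
python3 -c "
from h import *
print(manip.close_job())"
```

```text
the job is handed in; nothing more can be done
None
```

I handed the job in at about 41 s with all five fittings in their pockets, in the order asked, and the wooden block left untouched; the final camera checks put every piece at or within a few millimetres of its intended place.

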